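# Pack the hand-printing blocks and lock their box

### The job

Put all the wooden printing blocks on the counter away in their box: each lying flat on the box's floor, handle up, fitted side by side so that none rides on another. Then slide the lid along its dovetailed ways from the open end until it wedges fully home, and flip the cam lever up behind it, right to its stop, to lock it. Do not disturb the jar, the mug or the ink pad.

Things in the scene. Friction and masses are not known exactly. Their poses are not given: they have to be found in the camera images.
- block_long: dark wooden printing block, straight bar, plate 115 x 35 mm, 14 mm thick. As on all blocks a grip rib on its back, 12 mm thick (along x) and 22 mm wide (along y), rises from 14 to 34 mm: take it by the rib, fingers closing along x. Origin at the underside below the rib, mid-bar; x along the bar, z up. 0.12 kg. Only 4 or 5 of the five blocks are there in a run (None: absent)
- block_short: dark wooden printing block, short bar 75 x 35 mm, 14 mm thick, same rib over its centre. Origin at the underside, centre of the bar; x along the bar, z up. 0.10 kg
- block_corner: dark wooden L-shaped block with equal arms: bar 75 x 35 mm centred on the origin along x, plus a foot 35 mm wide at the -x end that reaches to y = +57.5 mm (x from -37.5 to -2.5 mm). 14 mm thick, same rib standing over the origin (middle of the bar). Origin at the underside; z up. 0.13 kg
- block_ell: dark wooden L-shaped block with a long arm: bar 115 x 35 mm centred on the origin along x, plus a foot 35 mm wide at the -x end that reaches to y = +57.5 mm (x from -57.5 to -22.5 mm). 14 mm thick, same rib over the origin. Origin at the underside; z up. 0.15 kg
- block_jay: the mirror image of block_ell: bar 115 x 35 mm centred on the origin along x, plus a foot 35 mm wide at the +x end that reaches to y = +57.5 mm (x from +22.5 to +57.5 mm). 14 mm thick, same rib over the origin. Origin at the underside; z up. 0.15 kg
- box: fixed pale wooden box, 190 (x) x 204 (y) x 56 mm high. Origin at the centre of its underside; z up, +x towards the open end where the lid goes in and the cam lever sits. The -x wall is full height; the +x wall is 44 mm high, level with the ledges along both sides on which the lid runs
- box_floor (a point): centre of the box's inner floor (6 mm above the box's origin), axes as the box. The well is 162 x 162 mm, centred here; all five blocks just fill it as on a 4 by 4 grid of 40 mm cells (a plate n cells long measures 40 n - 5 mm)
- lid_home (a point): where the lid's origin lies when it is home (7.5 mm from the box's centre along +x, 44 mm up); lid and box axes then agree. The lid only slides in along the box's -x from the open end: 7 mm of play each side at the mouth, none at home, 1 mm short of the -x wall. Carried 1 mm above the ledges it wedges 8 mm early: let it down for the last push; 10 to 20 N drives it home
- lid: loose pale wooden lid, 175 mm long (x), 10 mm thick, edges bevelled like the ways; its underside is 172 mm wide at the -x end, which enters first, and 186 mm at the +x end. On top a grip bar 12 mm thick (along x), 64 mm long (along y), rises from 10 to 34 mm. Origin at the underside below the bar, mid-length; z up. 0.25 to 0.42 kg
- lever (a joint): steel cam lever outside the box's +x wall, hinged along the box's y. 0 = level, pointing along the box's +x, below the lid's path (starts between -0.11 and 0.1); grows as it is flipped up; 1.69 = stop, upright and leaning slightly to the box, its cam bearing on the end of the lid. Stays where left (2 N at the grip moves it). Cannot come fully up until the lid is home to about 5 mm
- lever_pivot (a point): centre of the lever's hinge: 109 mm from the box's centre along its +x, 28 mm up
- lever_grip (a point): centre of the lever's black barrel grip, 82 mm from the pivot: 20 mm diameter, 18 mm long along the box's y. Pinched over its two flat ends (fingers closing along the box's y) it turns between the fingers as the lever swings
- jar: glass jar with a metal cap, 64 mm across, 85 mm high; leave alone
- mug: white mug, 80 mm across, 92 mm high; leave alone
- inkpad: grey closed ink pad 85 x 125 x 22 mm; leave alone
- way_mouth (a point): middle of the open end of the dovetailed ways, at ledge height (95 mm from the box's centre along +x, 44 mm up), axes as the box. The ways run from here to the -x wall, from z 44 to 56 mm; 186 mm apart here at the ledge, narrowing by 0.04 mm per mm on each side towards -x; undercut (closing in) by 0.3 mm per mm of height
Things that resemble listed ones, but are neither listed nor needed, are in the scene too. Leave any blue or green look-alike of the block_short alone. What is shaped like the block_long but purple is not meant.

How it is judged:
By the outcome, as a careful person would: the job done as asked, in the order asked, and still so for the second after the job is handed in, with the robot touching nothing.
Of block_long, block_short, block_corner, block_ell, block_jay only 4 to 5 are there at a start; the rules pass over those that are not, and their reading is None.
At some moment in a run one of block_long, block_short, block_corner, block_ell, block_jay may be knocked a few centimetres aside while the robot is not near it.
Once in a run the grip may slacken for a moment while it holds something.
It also fails if it takes over 210 s, if anything falls off the work surface, if the arm or the gripper's body presses on something with over 40 N, if the wrist force passes 120 N, or if a joint passes its speed limit or range.

### The arm

A 6-joint arm with a two-finger parallel gripper is mounted at the origin on the work surface. World frame = base frame: x ahead of the robot, y to its left, z up, the work surface at z = 0. Lengths are in mm, angles in rad, forces in N, time in s.
With the tool pointing down it reaches from about 300 to 775 mm from the base axis. Payload 14.6 kg.
Tool frame: the origin (TCP) lies on the centre line of the jaws, within the pads' length; the fingertips stand ahead of it and the grasp point (between the pads) is the TCP (manip.tip_reach is the z of the fingertips in the tool frame, in mm); z points along the fingers, y is the direction in which the jaws open and shut (so a half turn about z gives the same grasp; the last joint's range is limited). The gripper opens to 94 mm and grips with 3 to 60 N. Pads are 16 mm wide; open, the fingers measure 119 mm over their backs; the gripper's body (75 mm by 177 mm) begins 78 mm behind the grasp point.
Start: joints at [-1.407, 0.3, 1.521, -0, 1.321, -0.067], TCP at [125.81, -535.408, 224.446] pointing down, gripper open.
Joint ranges: [-3.03, 3.03], [-0.79, 2.21], [0.23, 2.52], [-1.04, 4.18], [0, 3.07], [-2.55, 2.55]. Speed limits (rad/s): [2.22, 2.22, 2.57, 3.14, 3.14, 3.14].

### API

Orientations are given as [roll, pitch, yaw] about the fixed x, y, z axes, in that order (R = Rz(yaw) Ry(pitch) Rx(roll)).
In Python, from cell import manip, camera, search_frame, masks_of, tip_of gives the robot as it stands.
- The arm moves only by the tool send_rows, never from a script. Its argument "plan" is a list of rows, each an object with "travel": the shift along the tool's x, y, z in mm, a list of three; "delta_rot": the turn, a rotation vector about the tool's x, y, z in degrees, a list of three; "fingers": the gripper's target within -1 to 1 (shut at 1, half-way at 0, fully open at -1). In form: [{"travel": [dx, dy, dz], "delta_rot": [wx, wy, wz], "fingers": fingers}, ...]. A call has 1 to 20 rows; each row shifts and turns the commanded pose from where the row before left it, along the tool's axes as they then stand; what a row does not reach is not made up. A row lasts 1/8 s, in which the tool goes at most 62.5 mm and 10.7 degrees, less where a joint would pass 70% of its speed; a pose out of reach is approached as far as the arm can. A call is refused whole if a number of a shift passes 62.5 or a number of a turn 10.7, either way. A call with a gripper value outside its range is refused whole. The fingers move at their own pace and stop on an object; "grip_force" is the grip in N (left out, the last holds). Time passes only in rows, so rows that do not move let the fingers close. It gives the time, the measured TCP pose, the force and the opening at its end, in the units of the state.
- manip.read_state(): the state, without advancing time (a new reading comes with each control period).
- camera(name): name is "side" or "top" or "wrist"; returns a dict with "color" (480x640x3 uint8, red, green, blue), "z_map" (480x640 float32, mm along the optical axis (not along the pixel's ray), 0 where there is no reading), "fov_y" (degrees; the focal length in pixels is half the picture's height over the tangent of half this angle, whatever the lens; pixels are square), "cx", "cy" (the principal point, pixels), "world_from_camera" (4x4, takes a point from camera to world coordinates); the wrist camera has in their place "tool_from_camera" (4x4, takes a point from camera to tool coordinates, whose origin is the TCP and whose axes are the flange's). Camera axes: x right, y up, looking along -z (the intrinsics and any distortion apply to the point x, -y, -z); pixel columns grow to the right and rows downward; lengths in mm; the calibration is good to about 2 mm. A picture is of the moment at which its call begins: read the wrist's pose just before it.
- manip.sign_off(): hands the job in, once; it reports no verdict.
Trained networks look in the newest picture that a camera, given by its name, has taken for a name from the list of things; names that differ only in an ending like _2 or _b are one class to them, and where a whole thing is asked for, a point or a joint stands for the part that bears it (a point fixed in the world has none). Each returns a list of dicts, best first, with "confidence" (0 to 1); they miss things now and then, are a little off and sometimes report something else, mostly with a low value. They report only what shows in the picture. A call takes as long as a camera call. They do not tell look-alikes from the thing itself.
- search_frame(name, camera): "at" ([x, y, z] in mm, in the coordinates of the camera as it stood for that picture, good to about 4 mm: the middle of the surface that is visible of it).
- masks_of(name, camera): "region" (480x640 bool, what is visible of it).
- tip_of(name, camera): "at" ([x, y, z] in mm, in the coordinates of the camera as it stood for that picture, good to about 4 mm: a listed point, or the origin of a listed thing).
The state is a dict: "clock": time; "joints": joint angles; "qd": joint speeds; "effort": joint torques, N m; "eef_pos": TCP position; "eef_rot": TCP orientation; "wrist_force": force on the tool from outside, world axes, zero at the start; "moment": the same for the moment, N m; "finger_gap": finger opening in mm.
Only numpy, scipy, OpenCV 4.12 (cv2) and the standard library are available. Lean on these libraries where they do the work, as an engineer would, in place of code of your own. Each camera call takes 0.05 s, during which the arm holds its last target. There are 200 camera calls.

## Working session

There is one attempt and no reset: what is moved stays moved. The work goes in short steps, Python scripts to look and compute and a tool call to move; the robot and the scene stay as the last step left them, time stands still between calls to the robot, and variables do not carry over. Pictures are saved under pics/ and viewed, about 12 in all and at most 16, crops included, and the job is handed in when it is done.

Besides the shell and the picture viewer there is one more tool, called after "Emit:" as name(argument=value, ...) on one line, values as JSON. send_rows: Moves the arm, as the interface text tells. Its arguments: {"type":"object","properties":{"plan":{"type":"array"},"grip_force":{"type":"number"}},"required":["plan"]}

```bash
ls; mkdir -p pics; cat > h.py <<'E'
import numpy as np, cv2
from cell import manip, camera, search_frame, masks_of, tip_of
from scipy.spatial.transform import Rotation as R
def K(c): 
    f=240/np.tan(np.radians(c['fov_y'])/2); return f,c['cx'],c['cy']
def pts(c,T=None):
    f,cx,cy=K(c); z=c['z_map'].astype(float); v,u=np.mgrid[:480,:640]
    P=np.stack([(u-cx)/f*z,-(v-cy)/f*z,-z,np.ones_like(z)],-1)
    return (P@(c['world_from_camera'] if T is None else T).T)[...,:3]
def tool():
    s=manip.read_state(); T=np.eye(4); T[:3,:3]=R.from_euler('xyz',s['eef_rot']).as_matrix(); T[:3,3]=s['eef_pos']; return T,s
def save(c,n,s=1,crop=None):
    im=c['color'][...,::-1]
    if crop: a,b,d,e=crop; im=im[b:e,a:d]
    cv2.imwrite('pics/'+n,cv2.resize(im,None,fx=s,fy=s,interpolation=cv2.INTER_CUBIC))
E
python3 - <<'E'
from h import *
s=manip.read_state(); print(s, manip.tip_reach, [a for a in dir(manip) if a[0]!='_'])
for n in ['top','side']:
    c=camera(n); save(c,n+'0.png'); np.savez(n+'.npz',**c); print(n,{k:v for k,v in c.items() if k not in('color','z_map')})
    W=c['world_from_camera']
    for k in ['block_long','block_short','block_corner','block_ell','block_jay','box','lid','lever_grip','lever_pivot','lid_home','box_floor','jar','mug','inkpad']:
        for r in tip_of(k,n)[:3]:
            print(k,n,round(r['confidence'],2),np.round((W@[*r['at'],1])[:3]))
E
```

```text
pics
{'clock': 0.0, 'joints': array([-1.40661320e+00,  3.00431350e-01,  1.52160705e+00, -2.52249711e-05,
        1.32068424e+00, -6.65761422e-02]), 'qd': array([-0.00241508, -0.00021275, -0.00087946,  0.00135434, -0.00033708,
        0.0007221 ]), 'effort': array([ 9.45769862e-04, -5.31805694e+01, -3.52739239e+01,  7.08472123e-02,
        2.44538515e-02, -1.03886248e-04]), 'eef_pos': array([ 125.75746554, -535.17485582,  223.89713526]), 'eef_rot': array([-3.14046355e+00, -5.07954288e-05,  2.30765495e-01]), 'wrist_force': array([-0.53121358,  0.40950438, -0.47474152]), 'moment': array([ 0.01551292,  0.08345138, -0.0320724 ]), 'finger_gap': 94.1503097936391} 19.0 ['Unreachable', 'read_state', 'sign_off', 'tip_reach']
top {'fov_y': 56.28870615801312, 'cx': 319.4756906267209, 'cy': 252.1985209467204, 'world_from_camera': array([[ 1.39989597e-02,  9.93547163e-01, -1.12552495e-01,
         4.17815238e+02],
       [-9.99729182e-01,  1.60003570e-02,  1.68982555e-02,
         3.52154712e+01],
       [ 1.85900939e-02,  1.12285455e-01,  9.93502081e-01,
         1.08482182e+03],
       [ 0.00000
[... 1312 characters left out ...]
e 0.16 [ 561. -153.   33.]
block_short side 0.98 [387. 459.  -2.]
block_short side 0.76 [311. 364.   2.]
block_short side 0.57 [431. 347.  -1.]
block_corner side 0.64 [588. 362.  -2.]
block_ell side 0.92 [585. 362.  -0.]
block_jay side 0.64 [391. 216.  -4.]
box side 0.87 [562. -37.   5.]
lid side 0.73 [585. 364.   1.]
lid side 0.67 [559. -38.   3.]
lever_grip side 0.71 [ 563. -236.   27.]
lever_pivot side 0.7 [ 560. -152.   36.]
lid_home side 0.55 [565. -49.  49.]
box_floor side 0.68 [561. -42.   5.]
box_floor side 0.47 [761.  70.   2.]
jar side 0.74 [597. 466.   1.]
mug side 0.57 [760.  68.   0.]
mug side 0.23 [560. -40.   1.]
mug side 0.22 [586. 362.  -0.]
inkpad side 0.91 [772. -78.  -5.]
```

View pics/top0.png

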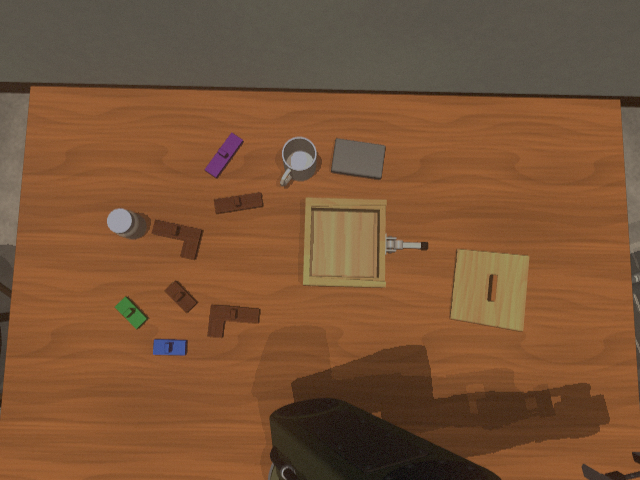

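View pics/side0.png

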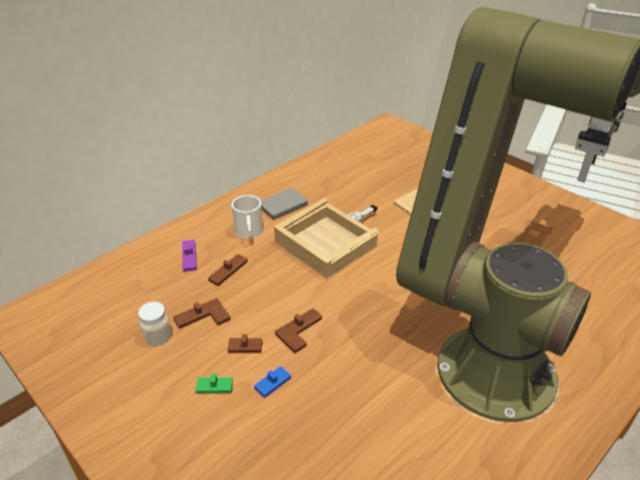

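Top view: the dark blocks are long (238,203), an L at (178,238), short (181,296) and another L at (234,313). The corner block seems to be absent. Look-alikes to leave alone are purple (224,156), green (131,312) and blue (170,347). The box is at (345,243) with its open end and lever to the image right, and the lid is at (490,289). Next I'll fit the poses.

```bash
cat >> h.py <<'E'
from scipy.optimize import minimize
SH={'long':[(-57.5,-17.5),(57.5,-17.5),(57.5,17.5),(-57.5,17.5)],
'short':[(-37.5,-17.5),(37.5,-17.5),(37.5,17.5),(-37.5,17.5)],
'ell':[(-57.5,-17.5),(57.5,-17.5),(57.5,17.5),(-22.5,17.5),(-22.5,57.5),(-57.5,57.5)],
'jay':[(57.5,-17.5),(-57.5,-17.5),(-57.5,17.5),(22.5,17.5),(22.5,57.5),(57.5,57.5)],
'corner':[(-37.5,-17.5),(37.5,-17.5),(37.5,17.5),(-2.5,17.5),(-2.5,57.5),(-37.5,57.5)],
'lid':[(-87.5,-86),(87.5,-93),(87.5,93),(-87.5,86)]}
def rectify(c,x0,y0,half,h,T=None,s=2):
    """image on plane z=h, pixel (i=x,j=y) s px/mm; rows = x, cols = y"""
    M=np.linalg.inv(c['world_from_camera'] if T is None else T); f,cx,cy=K(c)
    g=np.arange(-half,half,1/s); X,Y=np.meshgrid(x0+g,y0+g,indexing='ij')
    P=np.stack([X,Y,np.full_like(X,h),np.ones_like(X)],-1)@M.T
    u=(cx+f*P[...,0]/-P[...,2]).astype(np.float32); v=(cy-f*P[...,1]/-P[...,2]).astype(np.float32)
    return cv2.remap(c['color'],u,v,cv2.INTER_LINEAR)
def fit(mask,shape,x0,y0,half,yaws,s=2):
    S=np.array(SH[shape]); m=mask.astype(np.uint8)
    def cost(p):
        r=R.from_euler('z',p[2]).as_matrix()[:2,:2]; q=S@r.T+p[:2]-[x0-half,y0-half]
        t=np.zeros(m.shape,np.uint8); cv2.fillPoly(t,[np.round(q[:,::-1]*s*16).astype(np.int32)],1,shift=4)
        return -(t&m).sum()/max(1,(t|m).sum())
    b=None
    jj=np.argwhere(m).mean(0)/s+[x0-half,y0-half]
    for y in yaws:
        off=S.mean(0) if shape in('long','short','lid') else np.array([0,0])
        for d in [(0,0)] if shape in('long','short','lid') else [(10,10),(-10,10),(10,-10),(-10,-10)]:
            st=np.array([jj[0]+d[0],jj[1]+d[1],y])
            o=minimize(cost,st,method='Nelder-Mead',options=dict(initial_simplex=st+np.array([[0,0,0],[8,0,0],[0,8,0],[0,0,.3]]),xatol=.02,fatol=1e-5))
            if b is None or o.fun<b.fun: b=o
    return np.round(b.x,3),round(-b.fun,3)
def brown(im):
    h=cv2.cvtColor(im,cv2.COLOR_RGB2HSV); return ((h[...,2]<125)&((h[...,0]<14)|(h[...,0]>170)))
def biggest(m,near=None):
    m=cv2.morphologyEx(m.astype(np.uint8),cv2.MORPH_OPEN,np.ones((5,5))); m=cv2.morphologyEx(m,cv2.MORPH_CLOSE,np.ones((9,9)))
    n,l,st,_=cv2.connectedComponentsWithStats(m); return l==1+np.argmax(st[1:,4])
E
python3 - <<'E'
from h import *
c=dict(np.load('top.npz')); 
print(c['color'][203,225],c['color'][238,170],c['color'][320,216],c['color'][218,330],c['color'][270,260])
vis=[]
for n,x,y in [('long',659,215),('ell',587,363),('short',430,349),('jay',392,217),('corner',392,217),('corner',587,363)]:
    im=rectify(c,x,y,95,12); m=biggest(brown(im)); print(n,m.sum()/4,fit(m,n,x,y,95,np.arange(-3,3.2,.75)))
    if n!='corner':
        k=im[...,::-1].copy(); cs,_=cv2.findContours(m.astype(np.uint8),0,1); cv2.drawContours(k,cs,-1,(0,255,0),1); vis.append(k[::-1,::-1])
cv2.imwrite('pics/b.png',np.vstack([np.hstack(vis[:2]),np.hstack(vis[2:])])[::1])
P=pts(c)
# box
from collections import Counter
B=P[190:300,295:400].reshape(-1,3)
for lo,hi in [(2,12),(40,48),(51,61)]:
    q=B[(B[:,2]>lo)&(B[:,2]<hi)&(B[:,1]>-160)&(B[:,1]<90)]; print(lo,len(q),q.min(0).round(),q.max(0).round(),cv2.minAreaRect(q[:,:2].astype(np.float32)))
L=P[235:345,435:545].reshape(-1,3); q=L[(L[:,2]>5)&(L[:,2]<16)]; print('lid',cv2.minAreaRect(q[:,:2].astype(np.float32)))
q=L[(L[:,2]>27)&(L[:,2]<45)]; print('bar',len(q),q.mean(0),cv2.minAreaRect(q[:,:2].astype(np.float32)))
E
```

```text
[93 52 34] [123  77  45] [100  58  37] [157 135  89] [140  85  48]
long 4787.5 (array([712.987, 191.149,  -1.267]), np.float64(-0.0))
ell 8166.25 (array([654.917, 369.973,  -4.348]), np.float64(-0.0))
short 3143.0 (array([512.607, 362.141,  -7.6  ]), np.float64(-0.0))
jay 6088.25 (array([439.713, 242.597,  -1.594]), np.float64(-0.0))
corner 6088.25 (array([465.359, 200.424,  -3.694]), np.float64(-0.0))
corner 8166.25 (array([644.734, 352.096,  -3.422]), np.float64(-0.0))
2 5248 [ 427. -160.    2.] [698.  79.  12.] ((561.87451171875, -41.90302276611328), (268.2193908691406, 237.51254272460938), 1.0320897102355957)
40 820 [ 457. -153.   40.] [651.  45.  48.] ((554.7388305664062, -54.45862579345703), (197.3802032470703, 193.89266967773438), 89.3308334350586)
51 1561 [ 458. -137.   51.] [663.  55.  61.] ((560.1812744140625, -40.62446594238281), (189.80210876464844, 204.65089416503906), 89.23207092285156)
lid ((460.24365234375, -398.5704345703125), (261.86962890625, 253.91390991210938), 89.00818634033203)
bar 157 [ 458.7439145  -392.43318544   33.41798762] ((458.8028564453125, -393.1884765625), (13.028909683227539, 62.31560134887695), 83.36734008789062)h.py:35: RuntimeWarning: overflow encountered in scalar negative
  return -(t&m).sum()/max(1,(t|m).sum())
```

View pics/b.png

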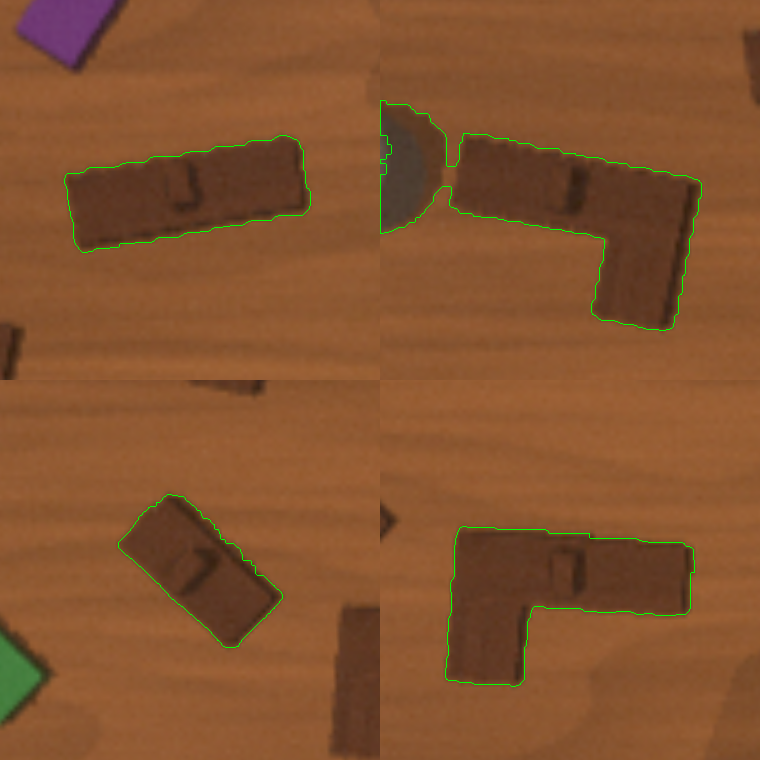

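```bash
sed -i 's/return -(t&m).sum()\/max(1,(t|m).sum())/return -float((t\&m).sum())\/max(1.,float((t|m).sum()))/' h.py; cat >> h.py <<'E'
import json
def plan(wps,fing,step=45,rot=9):
    """wps: [(x,y,z,yaw)], tool down; prints rows from the measured pose"""
    T,s=tool(); p=np.array([*s['eef_pos'],s['eef_rot'][2]]); rows=[]
    for w in wps:
        w=np.array(w,float); d=w-p; d[3]=(d[3]+np.pi)%(2*np.pi)-np.pi if abs(d[3])>6.3 else d[3]
        n=max(1,int(np.ceil(max(np.linalg.norm(d[:3])/step,abs(np.degrees(d[3]))/rot))))
        for i in range(n):
            q=w-p; q=q/(n-i); q[3]=round(np.degrees(q[3]),1); a=p[3]
            t=[round(q[0]*np.cos(a)+q[1]*np.sin(a),1),round(q[0]*np.sin(a)-q[1]*np.cos(a),1),round(-q[2],1)]
            p=p+[t[0]*np.cos(a)+t[1]*np.sin(a),t[0]*np.sin(a)-t[1]*np.cos(a),-t[2],np.radians(q[3])]
            rows.append({"travel":t,"delta_rot":[0,0,round(-q[3],1)],"fingers":fing})
    print(len(rows)); print(json.dumps(rows))
E
python3 - <<'E'
from h import *
c=dict(np.load('top.npz'))
for n,x,y,hf in [('long',659,215,80),('ell',587,350,80),('short',430,349,60),('jay',392,217,80)]:
    im=rectify(c,x,y,hf,12); m=biggest(brown(im)); print(n,m.sum()/4,fit(m,n,x,y,hf,np.arange(-3,3.2,.75)))
c=camera('wrist'); T,s=tool(); print(c['fov_y'],c['cx'],c['cy'],c['tool_from_camera'].round(3)); print(manip.read_state()['clock'])
plan([(420,-250,260,.2),(420,120,260,0.05)],-1)
E
```

```text
long 4787.5 (array([657.011, 216.995,   1.719]), np.float64(0.867))
ell 6638.5 (array([584.617, 359.017,   1.378]), np.float64(0.839))
short 3143.0 (array([429.722, 343.199,   3.982]), np.float64(0.858))
jay 6088.25 (array([390.58 , 216.134,   1.506]), np.float64(0.913))
68.2140106870132 317.28170527307134 235.8657076686531 [[ 0.00000e+00  9.63000e-01  2.68000e-01  7.76750e+01]
 [ 1.00000e+00 -0.00000e+00  0.00000e+00 -2.80000e-02]
 [ 1.00000e-03  2.68000e-01 -9.63000e-01 -1.60286e+02]
 [ 0.00000e+00  0.00000e+00  0.00000e+00  1.00000e+00]]
1.55
19
[{"travel": [35.2, -21.1, -3.6], "delta_rot": [0, 0, 0.2], "fingers": -1}, {"travel": [35.1, -21.2, -3.6], "delta_rot": [0, 0, 0.2], "fingers": -1}, {"travel": [35.0, -21.3, -3.5], "delta_rot": [0, 0, 0.2], "fingers": -1}, {"travel": [34.9, -21.4, -3.6], "delta_rot": [0, 0, 0.2], "fingers": -1}, {"travel": [34.9, -21.5, -3.5], "delta_rot": [0, 0, 0.2], "fingers": -1}, {"travel": [34.8, -21.7, -3.6], "delta_rot": [0, 0, 0.2], "fingers": -1}, {"travel": [34.7, -21.8, -3.5], "delta_rot": [0, 0, 0.1], "fingers": -1}, {"travel": [34.7, -21.8, -3.6], "delta_rot": [0, 0, 0.2], "fingers": -1}, {"travel": [34.6, -22.0, -3.5], "delta_rot": [0, 0, 0.1], "fingers": -1}, {"travel": [34.6, -22.0, -3.6], "delta_rot": [0, 0, 0.2], "fingers": -1}, {"travel": [8.1, -40.3, 0.0], "delta_rot": [0, 0, 1.0], "fingers": -1}, {"travel": [7.4, -40.4, 0.0], "delta_rot": [0, 0, 0.9], "fingers": -1}, {"travel": [6.8, -40.5, 0.0], "delta_rot": [0, 0, 1.0], "fingers": -1}, {"travel": [6.1, -40.7, 0.0], "delta_rot": [0, 0, 0.9], "fingers": -1}, {"travel": [5.5, -40.7, 0.0], "delta_rot": [0, 0, 1.0], "fingers": -1}, {"travel": [4.7, -40.9, 0.0], "delta_rot": [0, 0, 0.9], "fingers": -1}, {"travel": [4.1, -40.9, 0.0], "delta_rot": [0, 0, 1.0], "fingers": -1}, {"travel": [3.4, -41.0, 0.0], "delta_rot": [0, 0, 0.9], "fingers": -1}, {"travel": [2.8, -41.0, 0.0], "delta_rot": [0, 0, 1.0], "fingers": -1}]
```

Emit:
send_rows(plan=[{"travel": [45, -22, -4], "delta_rot": [0, 0, 1], "fingers": -1}, {"travel": [45, -22, -4], "delta_rot": [0, 0, 1], "fingers": -1}, {"travel": [45, -22, -4], "delta_rot": [0, 0, 1], "fingers": -1}, {"travel": [45, -25, -4], "delta_rot": [0, 0, 1], "fingers": -1}, {"travel": [45, -25, -4], "delta_rot": [0, 0, 1], "fingers": -1}, {"travel": [40, -30, -4], "delta_rot": [0, 0, 1], "fingers": -1}, {"travel": [30, -30, -4], "delta_rot": [0, 0, 1], "fingers": -1}, {"travel": [20, -40, -4], "delta_rot": [0, 0, 1], "fingers": -1}, {"travel": [20, -40, -4], "delta_rot": [0, 0, 1], "fingers": -1}, {"travel": [20, -40, -4], "delta_rot": [0, 0, 1], "fingers": -1}, {"travel": [10, -40, -4], "delta_rot": [0, 0, 1], "fingers": -1}, {"travel": [0, -40, -4], "delta_rot": [0, 0, 1], "fingers": -1}, {"travel": [0, -40, 0], "delta_rot": [0, 0, 1], "fingers": -1}, {"travel": [0, 0, 0], "delta_rot": [0, 0, 0], "fingers": -1}])

```text
clock: 3.3
eef_pos: [439.4, -61.8, 272.7]
eef_rot: [-3.142, -0.001, 0.007]
wrist_force: [-0.6, -0.8, 0.1]
finger_gap: 93.9
```

```bash
python3 - <<'E'
from h import *
T,s=tool(); c=camera('wrist'); np.savez('wbox.npz',T=T,**c); print(s['eef_pos'].round(1),s['eef_rot'].round(3),s['clock'])
save(c,'w1.png')
P=pts(c,T@c['tool_from_camera']); q=P.reshape(-1,3)
b=q[(abs(q[:,0]-560)<125)&(q[:,1]>-155)&(q[:,1]<80)]
h,e=np.histogram(b[:,2],np.arange(-10,70,2)); print(list(zip(e[:-1].astype(int),h)))
t=b[(b[:,2]>52)&(b[:,2]<60)]; print(cv2.minAreaRect(t[:,:2].astype(np.float32)))
E
```

```text
[439.4 -61.8 272.7] [-3.142e+00 -1.000e-03  7.000e-03] 3.3
[(np.int64(-10), np.int64(0)), (np.int64(-8), np.int64(0)), (np.int64(-6), np.int64(0)), (np.int64(-4), np.int64(44)), (np.int64(-2), np.int64(2668)), (np.int64(0), np.int64(2408)), (np.int64(2), np.int64(274)), (np.int64(4), np.int64(11636)), (np.int64(6), np.int64(10253)), (np.int64(8), np.int64(353)), (np.int64(10), np.int64(226)), (np.int64(12), np.int64(236)), (np.int64(14), np.int64(240)), (np.int64(16), np.int64(231)), (np.int64(18), np.int64(255)), (np.int64(20), np.int64(246)), (np.int64(22), np.int64(236)), (np.int64(24), np.int64(257)), (np.int64(26), np.int64(275)), (np.int64(28), np.int64(276)), (np.int64(30), np.int64(329)), (np.int64(32), np.int64(305)), (np.int64(34), np.int64(327)), (np.int64(36), np.int64(495)), (np.int64(38), np.int64(424)), (np.int64(40), np.int64(393)), (np.int64(42), np.int64(2389)), (np.int64(44), np.int64(1910)), (np.int64(46), np.int64(109)), (np.int64(48), np.int64(100)), (np.int64(50), np.int64(93)), (np.int64(52), np.int64(113)), (np.int64(54), np.int64(2674)), (np.int64(56), np.int64(2575)), (np.int64(58), np.int64(21)), (np.int64(60), np.int64(0)), (np.int64(62), np.int64(0)), (np.int64(64), np.int64(0)), (np.int64(66), np.int64(0))]
((549.10986328125, -40.71095275878906), (190.2943115234375, 181.56341552734375), 89.42649841308594)
```

View pics/w1.png

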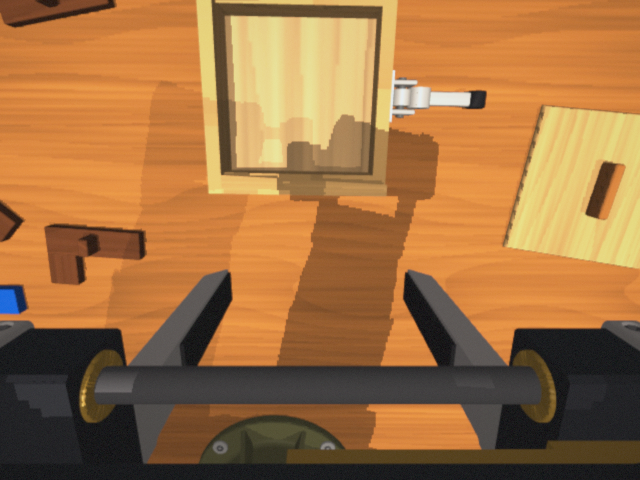

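The wrist view shows the box well at (225-380, 10-175), the lever grip at (478,99), jay at (90,245) and the lid bar at (604,190). I'll measure the well from the depth map and fit jay.

```bash
python3 - <<'E'
from h import *
c=dict(np.load('wbox.npz')); T=c['T']; W=T@c['tool_from_camera']
q=pts(c,W).reshape(-1,3)
b=q[(abs(q[:,0]-560)<88)&(abs(q[:,1]+40)<88)]; f=b[(b[:,2]>4.5)&(b[:,2]<7.5)]; print('well',len(f),cv2.minAreaRect(f[:,:2].astype(np.float32)),np.percentile(f,[.3,99.7],axis=0).round(1).tolist())
t=q[(abs(q[:,0]-560)<125)&(q[:,1]>-155)&(q[:,1]<80)&(q[:,2]>54)&(q[:,2]<58)]
# -x wall outer edge & side outer edge lines
e=t[t[:,0]<475]; 
for lo,hi in [(465,500),(500,540),(540,580),(580,620)]:
    k=t[(t[:,0]>lo)&(t[:,0]<hi)]; print(lo,hi,k[:,1].max().round(1),k[:,1].min().round(1))
for lo in range(-130,60,30):
    k=t[(t[:,1]>lo)&(t[:,1]<lo+30)]; print(lo,k[:,0].min().round(1) if len(k) else 0)
g=q[(q[:,0]>540)&(q[:,0]<580)&(q[:,1]<-215)&(q[:,1]>-255)&(q[:,2]>10)]; print('grip',g.mean(0).round(1),g[:,2].max(),g[:,1].min())
x,y=392,217
im=rectify(c,x,y,80,13,W); m=biggest(brown(im)); print('jay',m.sum()/4,fit(m,'jay',x,y,80,[1.5]))
r=q[(abs(q[:,0]-391)<25)&(abs(q[:,1]-216)<25)&(q[:,2]>29)]; print('rib',len(r),r[r[:,2]>32].mean(0).round(1),cv2.minAreaRect(r[:,:2].astype(np.float32)))
E
```

```text
well 20532 ((560.69677734375, -41.216087341308594), (162.64053344726562, 162.79408264160156), 89.38388061523438) [[479.8, -122.2, 4.5], [641.6, 39.6, 7.5]]
465 500 55.3 -134.6
500 540 54.5 39.6
540 580 54.0 39.1
580 620 53.4 38.7
-130 457.8
-100 457.7
-70 458.5
-40 458.5
-10 459.2
20 459.1
50 460.0
grip [ 557.7 -227.7   30.5] 35.26760074374863 -241.1449748281913
jay 2015.0 (array([392.714, 209.546,   1.486]), np.float64(0.345))
rib 219 [390.2 214.8  33.9] ((390.02130126953125, 215.1705780029297), (12.282662391662598, 22.46428108215332), 84.70800018310547)
```

```bash
python3 - <<'E'
from h import *
plan([(390.2,215.2,130,-.086),(390.2,215.2,36,-.086)],0,step=40)
E
```

```text
11
[{"travel": [-6.0, -34.8, 17.8], "delta_rot": [0, 0, 0.7], "fingers": 0}, {"travel": [-6.4, -34.7, 17.8], "delta_rot": [0, 0, 0.7], "fingers": 0}, {"travel": [-6.8, -34.6, 17.8], "delta_rot": [0, 0, 0.6], "fingers": 0}, {"travel": [-7.2, -34.6, 17.9], "delta_rot": [0, 0, 0.7], "fingers": 0}, {"travel": [-7.6, -34.5, 17.8], "delta_rot": [0, 0, 0.6], "fingers": 0}, {"travel": [-7.9, -34.4, 17.9], "delta_rot": [0, 0, 0.7], "fingers": 0}, {"travel": [-8.3, -34.3, 17.8], "delta_rot": [0, 0, 0.6], "fingers": 0}, {"travel": [-8.7, -34.2, 17.9], "delta_rot": [0, 0, 0.7], "fingers": 0}, {"travel": [-0.0, -0.0, 31.3], "delta_rot": [0, 0, -0.0], "fingers": 0}, {"travel": [-0.0, -0.0, 31.3], "delta_rot": [0, 0, -0.0], "fingers": 0}, {"travel": [-0.0, -0.0, 31.4], "delta_rot": [0, 0, -0.0], "fingers": 0}]
```

Emit:
send_rows(plan=[{"travel": [-6, -34.8, 17.8], "delta_rot": [0, 0, 0.7], "fingers": 0}, {"travel": [-6.4, -34.7, 17.8], "delta_rot": [0, 0, 0.7], "fingers": 0}, {"travel": [-6.8, -34.6, 17.8], "delta_rot": [0, 0, 0.6], "fingers": 0}, {"travel": [-7.2, -34.6, 17.9], "delta_rot": [0, 0, 0.7], "fingers": 0}, {"travel": [-7.6, -34.5, 17.8], "delta_rot": [0, 0, 0.6], "fingers": 0}, {"travel": [-7.9, -34.4, 17.9], "delta_rot": [0, 0, 0.7], "fingers": 0}, {"travel": [-8.3, -34.3, 17.8], "delta_rot": [0, 0, 0.6], "fingers": 0}, {"travel": [-8.7, -34.2, 17.9], "delta_rot": [0, 0, 0.7], "fingers": 0}, {"travel": [0, 0, 31.5], "delta_rot": [0, 0, 0], "fingers": 0}, {"travel": [0, 0, 31.5], "delta_rot": [0, 0, 0], "fingers": 0}, {"travel": [0, 0, 21], "delta_rot": [0, 0, 0], "fingers": 0}, {"travel": [0, 0, 10], "delta_rot": [0, 0, 0], "fingers": 0}, {"travel": [0, 0, 0], "delta_rot": [0, 0, 0], "fingers": 1}, {"travel": [0, 0, 0], "delta_rot": [0, 0, 0], "fingers": 1}, {"travel": [0, 0, 0], "delta_rot": [0, 0, 0], "fingers": 1}, {"travel": [0, 0, 0], "delta_rot": [0, 0, 0], "fingers": 1}], grip_force=40)

```text
clock: 5.35
eef_pos: [391.0, 214.8, 36.3]
eef_rot: [-3.141, -0.001, -0.088]
wrist_force: [-0.9, -1.1, 5.1]
finger_gap: 11.8
```

```bash
cat >> h.py <<'E'
BC=np.array([560.7,-41.2]); YB=-1.5816
def bw(bx,by): return BC+bx*np.array([np.cos(YB),np.sin(YB)])+by*np.array([-np.sin(YB),np.cos(YB)])
E
python3 - <<'E'
from h import *
x,y=bw(-20,60.5); print(x,y)
T,s=tool(); p=s['eef_pos']
plan([(p[0],p[1],130,-.086),(x,y,130,-.0108),(x,y,60,-.0108),(x,y,44,-.0108)],1,step=40)
E
```

```text
621.4125385346626 -21.854776696116588
15
[{"travel": [0.0, -0.0, -31.2], "delta_rot": [0, 0, -0.0], "fingers": 1}, {"travel": [0.0, -0.0, -31.3], "delta_rot": [0, 0, -0.1], "fingers": 1}, {"travel": [0.0, -0.0, -31.2], "delta_rot": [0, 0, -0.0], "fingers": 1}, {"travel": [27.8, 24.0, -0.0], "delta_rot": [0, 0, -0.5], "fingers": 1}, {"travel": [27.6, 24.2, -0.0], "delta_rot": [0, 0, -0.5], "fingers": 1}, {"travel": [27.3, 24.5, -0.0], "delta_rot": [0, 0, -0.5], "fingers": 1}, {"travel": [27.1, 24.7, -0.0], "delta_rot": [0, 0, -0.5], "fingers": 1}, {"travel": [26.9, 24.9, -0.0], "delta_rot": [0, 0, -0.5], "fingers": 1}, {"travel": [26.7, 25.2, -0.0], "delta_rot": [0, 0, -0.5], "fingers": 1}, {"travel": [26.5, 25.4, -0.0], "delta_rot": [0, 0, -0.5], "fingers": 1}, {"travel": [26.3, 25.6, -0.0], "delta_rot": [0, 0, -0.4], "fingers": 1}, {"travel": [26.1, 25.8, -0.0], "delta_rot": [0, 0, -0.5], "fingers": 1}, {"travel": [0.0, 0.0, 35.0], "delta_rot": [0, 0, 0.0], "fingers": 1}, {"travel": [0.0, 0.0, 35.0], "delta_rot": [0, 0, 0.0], "fingers": 1}, {"travel": [0.0, 0.0, 16.0], "delta_rot": [0, 0, 0.0], "fingers": 1}]
```

Emit:
send_rows(plan=[{"travel": [0, 0, -31], "delta_rot": [0, 0, 0], "fingers": 1}, {"travel": [0, 0, -31], "delta_rot": [0, 0, 0], "fingers": 1}, {"travel": [0, 0, -31], "delta_rot": [0, 0, 0], "fingers": 1}, {"travel": [27.8, 24.0, 0], "delta_rot": [0, 0, -0.5], "fingers": 1}, {"travel": [27.6, 24.2, 0], "delta_rot": [0, 0, -0.5], "fingers": 1}, {"travel": [27.3, 24.5, 0], "delta_rot": [0, 0, -0.5], "fingers": 1}, {"travel": [27.1, 24.7, 0], "delta_rot": [0, 0, -0.5], "fingers": 1}, {"travel": [26.9, 24.9, 0], "delta_rot": [0, 0, -0.5], "fingers": 1}, {"travel": [26.7, 25.2, 0], "delta_rot": [0, 0, -0.5], "fingers": 1}, {"travel": [26.5, 25.4, 0], "delta_rot": [0, 0, -0.5], "fingers": 1}, {"travel": [26.3, 25.6, 0], "delta_rot": [0, 0, -0.4], "fingers": 1}, {"travel": [26.1, 25.8, 0], "delta_rot": [0, 0, -0.5], "fingers": 1}, {"travel": [0, 0, 0], "delta_rot": [0, 0, 0], "fingers": 1}])

```text
clock: 6.98
eef_pos: [621.4, -24.1, 128.2]
eef_rot: [3.141, 0.0, -0.014]
wrist_force: [-0.5, -0.1, -1.6]
finger_gap: 11.6
```

```bash
cat >> h.py <<'E'
def held(shape,ztop,n=None):
    """fit held block plate in wrist view: plate top at world z=ztop"""
    T,s=tool(); c=camera('wrist'); W=T@c['tool_from_camera']; q=pts(c,W).reshape(-1,3)
    print(s['eef_pos'].round(1),s['eef_rot'].round(3),round(s['clock'],2),'gap',round(s['finger_gap'],1),s['wrist_force'].round(1))
    if n: save(c,n)
    return T,s,c,W,q
E
python3 - <<'E'
from h import *
T,s,c,W,q=held('jay',0,'w2.png')
zz=s['eef_pos'][2]-36+14
k=q[(abs(q[:,2]-zz)<4)&(np.hypot(q[:,0]-621,q[:,1]+22)<90)]
print(len(k),k.min(0).round(1),k.max(0).round(1)); print(np.polyfit(k[:,0],k[:,2],1),np.polyfit(k[:,1],k[:,2],1))
E
```

```text
[621.4 -24.1 128.2] [ 3.141  0.    -0.014] 6.97 gap 11.6 [-0.5 -0.1 -1.6]
9671 [593.6 -81.7 102.2] [638.5  33.7 110.2]
[-9.57049532e-03  1.11786802e+02] [-3.57924044e-04  1.05833394e+02]
```

View pics/w2.png

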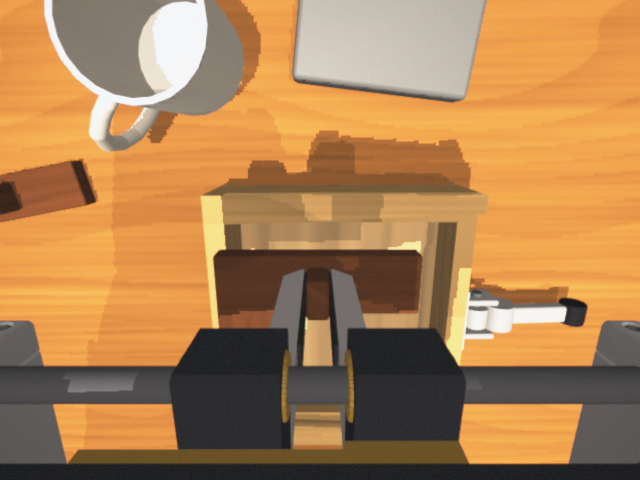

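Held level, with the plate at y -81.7..33.7 as expected. The bar's outer edge stays clear of the wall, so I'll lower it with a 2 mm shift.

Emit:
send_rows(plan=[{"travel": [0, -2.2, 25], "delta_rot": [0, 0, 0], "fingers": 1}, {"travel": [0, 0, 25], "delta_rot": [0, 0, 0], "fingers": 1}, {"travel": [0, 0, 20], "delta_rot": [0, 0, 0], "fingers": 1}, {"travel": [0, 0, 10], "delta_rot": [0, 0, 0], "fingers": 1}, {"travel": [0, 0, 4], "delta_rot": [0, 0, 0], "fingers": 1}, {"travel": [0, 0, 1], "delta_rot": [0, 0, 0], "fingers": 1}, {"travel": [0, 0, 0], "delta_rot": [0, 0, 0], "fingers": 1}])

```text
clock: 7.9
eef_pos: [621.0, -20.2, 44.4]
eef_rot: [3.142, -0.001, -0.012]
wrist_force: [-0.5, 0.1, -1.2]
finger_gap: 11.7
```

Emit:
send_rows(plan=[{"travel": [0, 1, 2], "delta_rot": [0, 0, 0], "fingers": 1}, {"travel": [0, 0, 0], "delta_rot": [0, 0, 0], "fingers": 0.3}, {"travel": [0, 0, 0], "delta_rot": [0, 0, 0], "fingers": 0.3}, {"travel": [0, 0, -20], "delta_rot": [0, 0, 0], "fingers": 0.3}, {"travel": [0, 0, -40], "delta_rot": [0, 0, 0], "fingers": 0.3}, {"travel": [0, -10, -45], "delta_rot": [0, 0, 0], "fingers": 0.3}, {"travel": [-14, -40, -35], "delta_rot": [0, 0, 1], "fingers": 0}, {"travel": [-14, -40, -30], "delta_rot": [0, 0, 1], "fingers": 0}, {"travel": [-14, -40, -30], "delta_rot": [0, 0, 1], "fingers": 0}, {"travel": [-14, -40, -20], "delta_rot": [0, 0, 1], "fingers": 0}, {"travel": [-14, -40, 0], "delta_rot": [0, 0, 1], "fingers": 0}, {"travel": [-14, -40, 0], "delta_rot": [0, 0, 1], "fingers": 0}, {"travel": [-14, -40, 0], "delta_rot": [0, 0, 1], "fingers": 0}, {"travel": [-14, -40, 0], "delta_rot": [0, 0, 1], "fingers": 0}, {"travel": [0, 0, 0], "delta_rot": [0, 0, 0], "fingers": 0}])

```text
clock: 9.78
eef_pos: [531.5, 318.0, 263.0]
eef_rot: [-3.141, -0.001, -0.148]
wrist_force: [-0.3, 0.5, 0.2]
finger_gap: 46.7
```

```bash
cat >> h.py <<'E'
def rib(q,x,y,z0=0,r=45):
    """rib of a block near x,y whose underside is at z0 -> x,y,bar yaw (mod pi)"""
    k=q[(np.hypot(q[:,0]-x,q[:,1]-y)<r)&(abs(q[:,2]-z0-34)<3.5)]
    if len(k)<30: return None,len(k)
    (cx,cy),(w,h),a=cv2.minAreaRect(k[:,:2].astype(np.float32)); a=np.radians(a)
    if w>h: a+=np.pi/2; w,h=h,w
    return (round(cx,1),round(cy,1),round(float((a+np.pi)%np.pi),3)),len(k),round(w,1),round(h,1)
E
python3 - <<'E'
from h import *
T,s,c,W,q=held('',0,'w3.png')
print('ell',rib(q,585,360),'long',rib(q,658,216),'short',rib(q,430,346),'jay',rib(q,621,-22,6))
E
```

```text
[531.5 318.  263. ] [-3.141e+00 -1.000e-03 -1.480e-01] 9.78 gap 46.7 [-0.3  0.5  0.2]
ell ((584.6, 360.9, 1.366), 218, 11.8, 20.7) long ((657.7, 216.4, 1.747), 284, 12.4, 22.0) short ((429.3, 344.1, 0.765), 172, 12.2, 21.6) jay ((632.9, -9.4, 2.345), 230, 24.8, 50.8)
```

```bash
python3 - <<'E'
from h import *
plan([(584.6,360.9,120,-.2),(584.6,360.9,36,-.2)],0,step=45)
E
```

```text
6
[{"travel": [11.3, -12.9, 35.7], "delta_rot": [0, 0, 0.7], "fingers": 0}, {"travel": [11.2, -13.1, 35.7], "delta_rot": [0, 0, 0.7], "fingers": 0}, {"travel": [11.0, -13.2, 35.7], "delta_rot": [0, 0, 0.7], "fingers": 0}, {"travel": [10.9, -13.3, 35.7], "delta_rot": [0, 0, 0.8], "fingers": 0}, {"travel": [0.0, 0.0, 42.0], "delta_rot": [0, 0, -0.0], "fingers": 0}, {"travel": [0.0, 0.0, 42.0], "delta_rot": [0, 0, -0.0], "fingers": 0}]
```

Emit:
send_rows(plan=[{"travel": [11.3, -12.9, 35.7], "delta_rot": [0, 0, 0.7], "fingers": 0}, {"travel": [11.2, -13.1, 35.7], "delta_rot": [0, 0, 0.7], "fingers": 0}, {"travel": [11, -13.2, 35.7], "delta_rot": [0, 0, 0.7], "fingers": 0}, {"travel": [10.9, -13.3, 35.7], "delta_rot": [0, 0, 0.8], "fingers": 0}, {"travel": [0, 0, 40], "delta_rot": [0, 0, 0], "fingers": 0}, {"travel": [0, 0, 30], "delta_rot": [0, 0, 0], "fingers": 0}, {"travel": [0, 0, 13.5], "delta_rot": [0, 0, 0], "fingers": 0}, {"travel": [0, 0, 0], "delta_rot": [0, 0, 0], "fingers": 1}, {"travel": [0, 0, 0], "delta_rot": [0, 0, 0], "fingers": 1}, {"travel": [0, 0, 0], "delta_rot": [0, 0, 0], "fingers": 1}, {"travel": [0, 0, 0], "delta_rot": [0, 0, 0], "fingers": 1}])

```text
clock: 11.2
eef_pos: [585.4, 360.3, 36.3]
eef_rot: [-3.141, -0.001, -0.202]
wrist_force: [-1.1, 0.1, 3.9]
finger_gap: 11.4
```

```bash
python3 - <<'E'
from h import *
x,y=bw(20.5,19.5); print(x,y)
T,s=tool(); p=s['eef_pos'];print(p,s['eef_rot'],s['finger_gap'])
plan([(p[0],p[1],136,s['eef_rot'][2]),(x,y,130,-.0108)],1,step=45)
E
```

```text
579.9773910050397 -61.9094711675314
[585.41027823 360.27964731  36.28576889] [-3.14081509e+00 -8.96887906e-04 -2.01977266e-01] 11.42669581386322
13
[{"travel": [0.0, -0.0, -33.2], "delta_rot": [0, 0, -0.0], "fingers": 1}, {"travel": [0.0, -0.0, -33.3], "delta_rot": [0, 0, -0.0], "fingers": 1}, {"travel": [0.0, -0.0, -33.2], "delta_rot": [0, 0, -0.0], "fingers": 1}, {"travel": [7.9, 41.5, 0.6], "delta_rot": [0, 0, -1.1], "fingers": 1}, {"travel": [7.1, 41.6, 0.6], "delta_rot": [0, 0, -1.1], "fingers": 1}, {"travel": [6.3, 41.7, 0.6], "delta_rot": [0, 0, -1.1], "fingers": 1}, {"travel": [5.6, 41.9, 0.6], "delta_rot": [0, 0, -1.1], "fingers": 1}, {"travel": [4.7, 42.0, 0.6], "delta_rot": [0, 0, -1.1], "fingers": 1}, {"travel": [3.9, 42.0, 0.6], "delta_rot": [0, 0, -1.1], "fingers": 1}, {"travel": [3.1, 42.1, 0.6], "delta_rot": [0, 0, -1.1], "fingers": 1}, {"travel": [2.4, 42.2, 0.6], "delta_rot": [0, 0, -1.1], "fingers": 1}, {"travel": [1.5, 42.2, 0.6], "delta_rot": [0, 0, -1.1], "fingers": 1}, {"travel": [0.7, 42.2, 0.6], "delta_rot": [0, 0, -1.1], "fingers": 1}]
```

Emit:
send_rows(plan=[{"travel": [0, 0, -33], "delta_rot": [0, 0, 0], "fingers": 1}, {"travel": [0, 0, -33], "delta_rot": [0, 0, 0], "fingers": 1}, {"travel": [0, 0, -33], "delta_rot": [0, 0, 0], "fingers": 1}, {"travel": [7.9, 41.5, 0.6], "delta_rot": [0, 0, -1.1], "fingers": 1}, {"travel": [7.1, 41.6, 0.6], "delta_rot": [0, 0, -1.1], "fingers": 1}, {"travel": [6.3, 41.7, 0.6], "delta_rot": [0, 0, -1.1], "fingers": 1}, {"travel": [5.6, 41.9, 0.6], "delta_rot": [0, 0, -1.1], "fingers": 1}, {"travel": [4.7, 42, 0.6], "delta_rot": [0, 0, -1.1], "fingers": 1}, {"travel": [3.9, 42, 0.6], "delta_rot": [0, 0, -1.1], "fingers": 1}, {"travel": [3.1, 42.1, 0.6], "delta_rot": [0, 0, -1.1], "fingers": 1}, {"travel": [2.4, 42.2, 0.6], "delta_rot": [0, 0, -1.1], "fingers": 1}, {"travel": [1.5, 42.2, 0.6], "delta_rot": [0, 0, -1.1], "fingers": 1}, {"travel": [0.7, 42.2, 0.6], "delta_rot": [0, 0, -1.1], "fingers": 1}, {"travel": [0, 0, 0], "delta_rot": [0, 0, 0], "fingers": 1}, {"travel": [0, 0, 0], "delta_rot": [0, 0, 0], "fingers": 1}])

```text
clock: 13.08
eef_pos: [579.6, -61.6, 128.5]
eef_rot: [-3.141, 0.0, -0.01]
wrist_force: [0.3, 0.4, -1.3]
finger_gap: 11.7
```

```bash
cat >> h.py <<'E'
def heldcheck(n=None,r=100,x=None):
    T,s,c,W,q=held('',0,n); p=s['eef_pos']; zz=p[2]-22
    k=q[(abs(q[:,2]-zz)<5)&(np.hypot(q[:,0]-p[0],q[:,1]-p[1])<r)]
    l=(k-p)@T[:3,:3]   # tool coords
    print('plate n',len(k),'tool min',l.min(0).round(1),'max',l.max(0).round(1),'slopes',np.polyfit(l[:,0],l[:,2],1)[0].round(3),np.polyfit(l[:,1],l[:,2],1)[0].round(3))
    return T,s,c,W,q
E
python3 - <<'E'
from h import *
T,s,c,W,q=heldcheck('w4.png'); print(bw(20.5,19.5))
# jay in box: plate top z=20
k=q[(abs(q[:,2]-20)<2.5)&(abs(q[:,0]-560)<80)&(abs(q[:,1]+41)<80)]; print(len(k), k.min(0).round(1),k.max(0).round(1))
E
```

```text
[579.6 -61.6 128.5] [-3.141  0.    -0.01 ] 13.07 gap 11.7 [ 0.3  0.4 -1.3]
plate n 9967 tool min [-28.2 -57.5  17.1] max [16.9 57.7 27. ] slopes 0.012 0.001
[579.97739101 -61.90947117]
8175 [480.  -78.6  17.5] [640.   39.   22.5]
```

View pics/w4.png

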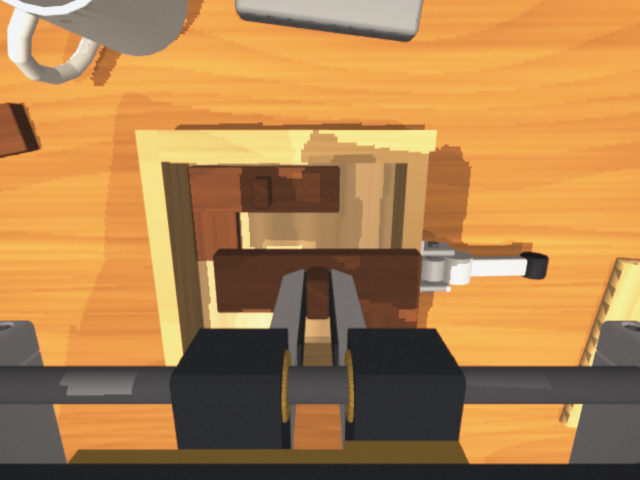

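Jay lies flat against the well's far-left corner at (190-340, 165-210). Ell is held straight, so I'll lower it.

Emit:
send_rows(plan=[{"travel": [0, 0, 25], "delta_rot": [0, 0, 0], "fingers": 1}, {"travel": [0, 0, 25], "delta_rot": [0, 0, 0], "fingers": 1}, {"travel": [0, 0, 20], "delta_rot": [0, 0, 0], "fingers": 1}, {"travel": [0, 0, 10], "delta_rot": [0, 0, 0], "fingers": 1}, {"travel": [0, 0, 4], "delta_rot": [0, 0, 0], "fingers": 1}, {"travel": [0, 0, 1.5], "delta_rot": [0, 0, 0], "fingers": 1}, {"travel": [0, 0, 0], "delta_rot": [0, 0, 0], "fingers": 1}])

```text
clock: 14.0
eef_pos: [579.9, -62.1, 43.5]
eef_rot: [3.141, -0.001, -0.01]
wrist_force: [0.9, 0.1, -1.1]
finger_gap: 11.5
```

Emit:
send_rows(plan=[{"travel": [0, 0, 1.2], "delta_rot": [0, 0, 0], "fingers": 1}, {"travel": [0, 0, 0], "delta_rot": [0, 0, 0], "fingers": 0.3}, {"travel": [0, 0, 0], "delta_rot": [0, 0, 0], "fingers": 0.3}, {"travel": [0, 0, -20], "delta_rot": [0, 0, 0], "fingers": 0.3}, {"travel": [0, 0, -40], "delta_rot": [0, 0, 0], "fingers": 0.3}, {"travel": [0, -10, -45], "delta_rot": [0, 0, 0], "fingers": 0.3}, {"travel": [0, -40, -35], "delta_rot": [0, 0, 0], "fingers": 0}, {"travel": [0, -40, -30], "delta_rot": [0, 0, 0], "fingers": 0}, {"travel": [0, -40, -30], "delta_rot": [0, 0, 0], "fingers": 0}, {"travel": [0, -40, -20], "delta_rot": [0, 0, 0], "fingers": 0}, {"travel": [0, -40, 0], "delta_rot": [0, 0, 0], "fingers": 0}, {"travel": [0, -30, 0], "delta_rot": [0, 0, 0], "fingers": 0}, {"travel": [0, 0, 0], "delta_rot": [0, 0, 0], "fingers": 0}])

```text
clock: 15.62
eef_pos: [581.8, 179.4, 261.5]
eef_rot: [-3.142, 0.0, -0.008]
wrist_force: [-0.2, -1.0, 0.4]
finger_gap: 47.4
```

```bash
python3 - <<'E'
from h import *
T,s,c,W,q=held('',0,'w5.png')
print('long',rib(q,658,216),'ellbox',rib(q,580,-62,6,18),'jaybox',rib(q,621.4,-21.5,6,18))
l=rib(q,658,216)[0]; ps=l[2]-np.pi/2 if l[2]>np.pi/2-1 else l[2]+np.pi/2
plan([(l[0],l[1],120,ps),(l[0],l[1],36.5,ps)],0)
E
```

```text
[581.8 179.4 261.5] [-3.142  0.    -0.008] 15.62 gap 47.4 [-0.2 -1.   0.4]
long ((657.7, 216.4, 1.75), 240, 12.0, 21.8) ellbox ((578.8, -61.8, 1.536), 229, 12.5, 21.8) jaybox ((619.9, -20.9, 1.562), 245, 12.2, 21.3)
6
[{"travel": [18.9, -9.7, 35.4], "delta_rot": [0, 0, -2.7], "fingers": 0}, {"travel": [19.3, -8.8, 35.4], "delta_rot": [0, 0, -2.7], "fingers": 0}, {"travel": [19.7, -7.9, 35.4], "delta_rot": [0, 0, -2.7], "fingers": 0}, {"travel": [20.0, -7.1, 35.4], "delta_rot": [0, 0, -2.7], "fingers": 0}, {"travel": [0.0, 0.0, 41.7], "delta_rot": [0, 0, 0.0], "fingers": 0}, {"travel": [0.0, 0.0, 41.8], "delta_rot": [0, 0, 0.0], "fingers": 0}]
```

Emit:
send_rows(plan=[{"travel": [18.9, -9.7, 35.4], "delta_rot": [0, 0, -2.6], "fingers": 0}, {"travel": [19.3, -8.8, 35.4], "delta_rot": [0, 0, -2.6], "fingers": 0}, {"travel": [19.7, -7.9, 35.4], "delta_rot": [0, 0, -2.6], "fingers": 0}, {"travel": [20.0, -7.1, 35.4], "delta_rot": [0, 0, -2.6], "fingers": 0}, {"travel": [0, 0, 40], "delta_rot": [0, 0, 0], "fingers": 0}, {"travel": [0, 0, 30], "delta_rot": [0, 0, 0], "fingers": 0}, {"travel": [0, 0, 13.5], "delta_rot": [0, 0, 0], "fingers": 0}, {"travel": [0, 0, 0], "delta_rot": [0, 0, 0], "fingers": 1}, {"travel": [0, 0, 0], "delta_rot": [0, 0, 0], "fingers": 1}, {"travel": [0, 0, 0], "delta_rot": [0, 0, 0], "fingers": 1}, {"travel": [0, 0, 0], "delta_rot": [0, 0, 0], "fingers": 1}])

```text
clock: 17.05
eef_pos: [658.3, 216.0, 37.5]
eef_rot: [-3.141, -0.001, 0.171]
wrist_force: [-2.1, 0.6, 2.8]
finger_gap: 11.8
```

```bash
python3 - <<'E'
from h import *
x,y=bw(-20,-61); print(x,y)
T,s=tool(); p=s['eef_pos'];print(p,s['eef_rot'],s['finger_gap'])
plan([(p[0],p[1],136,s['eef_rot'][2]),(x,y,130,-.0108)],1,step=45)
E
```

```text
499.9196291664938 -20.54215593675226
[658.27271003 215.95913194  37.49024476] [-3.14145523e+00 -1.16762456e-03  1.71480434e-01] 11.787726454650594
10
[{"travel": [0.0, 0.0, -32.8], "delta_rot": [0, 0, -0.0], "fingers": 1}, {"travel": [0.0, 0.0, -32.9], "delta_rot": [0, 0, -0.0], "fingers": 1}, {"travel": [0.0, 0.0, -32.8], "delta_rot": [0, 0, -0.0], "fingers": 1}, {"travel": [-28.1, 29.4, 0.9], "delta_rot": [0, 0, 1.5], "fingers": 1}, {"travel": [-27.3, 30.2, 0.8], "delta_rot": [0, 0, 1.5], "fingers": 1}, {"travel": [-26.5, 30.9, 0.9], "delta_rot": [0, 0, 1.5], "fingers": 1}, {"travel": [-25.6, 31.5, 0.8], "delta_rot": [0, 0, 1.5], "fingers": 1}, {"travel": [-24.8, 32.2, 0.9], "delta_rot": [0, 0, 1.5], "fingers": 1}, {"travel": [-24.0, 32.8, 0.8], "delta_rot": [0, 0, 1.5], "fingers": 1}, {"travel": [-23.1, 33.5, 0.9], "delta_rot": [0, 0, 1.4], "fingers": 1}]
```

Emit:
send_rows(plan=[{"travel": [0, 0, -33], "delta_rot": [0, 0, 0], "fingers": 1}, {"travel": [0, 0, -33], "delta_rot": [0, 0, 0], "fingers": 1}, {"travel": [0, 0, -33], "delta_rot": [0, 0, 0], "fingers": 1}, {"travel": [-28.1, 29.4, 0.9], "delta_rot": [0, 0, 1.5], "fingers": 1}, {"travel": [-27.3, 30.2, 0.8], "delta_rot": [0, 0, 1.5], "fingers": 1}, {"travel": [-26.5, 30.9, 0.9], "delta_rot": [0, 0, 1.5], "fingers": 1}, {"travel": [-25.6, 31.5, 0.8], "delta_rot": [0, 0, 1.5], "fingers": 1}, {"travel": [-24.8, 32.2, 0.9], "delta_rot": [0, 0, 1.5], "fingers": 1}, {"travel": [-24, 32.8, 0.8], "delta_rot": [0, 0, 1.5], "fingers": 1}, {"travel": [-23.1, 33.5, 0.9], "delta_rot": [0, 0, 1.4], "fingers": 1}, {"travel": [0, 0, 0], "delta_rot": [0, 0, 0], "fingers": 1}, {"travel": [0, 0, 0], "delta_rot": [0, 0, 0], "fingers": 1}])

```text
clock: 18.55
eef_pos: [500.0, -20.4, 130.0]
eef_rot: [-3.142, -0.001, -0.01]
wrist_force: [0.1, -0.5, -2.0]
finger_gap: 11.7
```

```bash
python3 - <<'E'
from h import *
T,s,c,W,q=heldcheck('w6.png'); print(bw(-20,-61))
print('ellbox',rib(q,580,-62,6,18),'jaybox',rib(q,621.4,-21.5,6,18))
k=q[(abs(q[:,2]-20)<2)&(abs(q[:,0]-600)<36)&(abs(q[:,1]+41)<76)]
print('plates top z',k[:,2].mean())
E
```

```text
[500.  -20.4 130. ] [-3.142e+00 -1.000e-03 -1.000e-02] 18.55 gap 11.7 [ 0.1 -0.5 -2. ]
plate n 9062 tool min [-18.4 -57.8  17.1] max [17.5 57.6 27. ] slopes 0.009 0.0
[499.91962917 -20.54215594]
ellbox ((578.7, -62.2, 1.559), 579, 12.2, 21.1) jaybox ((619.4, -21.4, 1.555), 680, 11.9, 22.0)
plates top z 19.971329660548864
```

Emit:
send_rows(plan=[{"travel": [0, 0, 25], "delta_rot": [0, 0, 0], "fingers": 1}, {"travel": [0, 0, 25], "delta_rot": [0, 0, 0], "fingers": 1}, {"travel": [0, 0, 20], "delta_rot": [0, 0, 0], "fingers": 1}, {"travel": [0, 0, 10], "delta_rot": [0, 0, 0], "fingers": 1}, {"travel": [0, 0, 4], "delta_rot": [0, 0, 0], "fingers": 1}, {"travel": [0, 0, 2], "delta_rot": [0, 0, 0], "fingers": 1}, {"travel": [0, 0, 0], "delta_rot": [0, 0, 0], "fingers": 1}, {"travel": [0, 0, 0], "delta_rot": [0, 0, 0], "fingers": 0.3}, {"travel": [0, 0, 0], "delta_rot": [0, 0, 0], "fingers": 0.3}, {"travel": [0, 0, -20], "delta_rot": [0, 0, 0], "fingers": 0.3}, {"travel": [0, 0, -40], "delta_rot": [0, 0, 0], "fingers": 0.3}, {"travel": [0, 0, -45], "delta_rot": [0, 0, 0], "fingers": 0.3}, {"travel": [0, 0, -40], "delta_rot": [0, 0, 0], "fingers": 0}, {"travel": [0, 0, -40], "delta_rot": [0, 0, 0], "fingers": 0}, {"travel": [0, 0, 0], "delta_rot": [0, 0, 0], "fingers": 0}])

```text
clock: 20.48
eef_pos: [500.5, -20.8, 231.6]
eef_rot: [3.141, -0.005, -0.01]
wrist_force: [0.0, 0.2, -0.6]
finger_gap: 47.0
```

```bash
python3 - <<'E'
from h import *
T,s,c,W,q=held('',0)
print('ellbox',rib(q,580,-62,6,18),'jaybox',rib(q,621.4,-21.5,6,18),'longbox',rib(q,500,-20.5,6,18))
plan([(470,300,230,2.36)],0)
E
```

```text
[500.5 -20.8 231.6] [ 3.141 -0.005 -0.01 ] 20.48 gap 47.0 [ 0.   0.2 -0.6]
ellbox ((578.6, -62.1, 1.536), 291, 11.7, 21.5) jaybox ((619.4, -21.7, 1.556), 326, 11.3, 21.9) longbox ((499.8, -20.9, 1.562), 248, 11.3, 21.0)
16
[{"travel": [-2.1, -20.0, -0.0], "delta_rot": [0, 0, -8.5], "fingers": 0}, {"travel": [0.9, -20.1, -0.0], "delta_rot": [0, 0, -8.5], "fingers": 0}, {"travel": [3.9, -19.8, -0.0], "delta_rot": [0, 0, -8.5], "fingers": 0}, {"travel": [6.8, -19.0, -0.0], "delta_rot": [0, 0, -8.5], "fingers": 0}, {"travel": [9.5, -17.8, -0.0], "delta_rot": [0, 0, -8.5], "fingers": 0}, {"travel": [12.0, -16.2, -0.0], "delta_rot": [0, 0, -8.5], "fingers": 0}, {"travel": [14.3, -14.2, -0.0], "delta_rot": [0, 0, -8.5], "fingers": 0}, {"travel": [16.2, -11.9, -0.1], "delta_rot": [0, 0, -8.5], "fingers": 0}, {"travel": [17.8, -9.4, -0.0], "delta_rot": [0, 0, -8.5], "fingers": 0}, {"travel": [19.0, -6.7, -0.1], "delta_rot": [0, 0, -8.5], "fingers": 0}, {"travel": [19.7, -3.8, -0.0], "delta_rot": [0, 0, -8.5], "fingers": 0}, {"travel": [20.1, -0.9, -0.1], "delta_rot": [0, 0, -8.5], "fingers": 0}, {"travel": [20.0, 2.1, -0.0], "delta_rot": [0, 0, -8.4], "fingers": 0}, {"travel": [19.5, 5.1, -0.1], "delta_rot": [0, 0, -8.5], "fingers": 0}, {"travel": [18.5, 7.8, -0.0], "delta_rot": [0, 0, -8.4], "fingers": 0}, {"travel": [17.1, 10.5, -0.1], "delta_rot": [0, 0, -8.5], "fingers": 0}]
```

Emit:
send_rows(plan=[{"travel": [-2.1, -20, 0], "delta_rot": [0, 0, -8.5], "fingers": 0}, {"travel": [0.9, -20.1, 0], "delta_rot": [0, 0, -8.5], "fingers": 0}, {"travel": [3.9, -19.8, 0], "delta_rot": [0, 0, -8.5], "fingers": 0}, {"travel": [6.8, -19.0, 0], "delta_rot": [0, 0, -8.5], "fingers": 0}, {"travel": [9.5, -17.8, 0], "delta_rot": [0, 0, -8.5], "fingers": 0}, {"travel": [12.0, -16.2, 0], "delta_rot": [0, 0, -8.5], "fingers": 0}, {"travel": [14.3, -14.2, 0], "delta_rot": [0, 0, -8.5], "fingers": 0}, {"travel": [16.2, -11.9, 0], "delta_rot": [0, 0, -8.5], "fingers": 0}, {"travel": [17.8, -9.4, 0], "delta_rot": [0, 0, -8.5], "fingers": 0}, {"travel": [19.0, -6.7, 0], "delta_rot": [0, 0, -8.5], "fingers": 0}, {"travel": [19.7, -3.8, 0], "delta_rot": [0, 0, -8.5], "fingers": 0}, {"travel": [20.1, -0.9, 0], "delta_rot": [0, 0, -8.5], "fingers": 0}, {"travel": [20.0, 2.1, 0], "delta_rot": [0, 0, -8.5], "fingers": 0}, {"travel": [19.5, 5.1, 0], "delta_rot": [0, 0, -8.5], "fingers": 0}, {"travel": [18.5, 7.8, 0], "delta_rot": [0, 0, -8.5], "fingers": 0}, {"travel": [17.1, 10.5, 0], "delta_rot": [0, 0, -8.5], "fingers": 0}, {"travel": [0, 0, 0], "delta_rot": [0, 0, 0], "fingers": 0}])

```text
clock: 22.65
eef_pos: [469.0, 300.5, 227.1]
eef_rot: [-3.139, -0.001, 2.364]
wrist_force: [-1.0, -0.7, 0.3]
finger_gap: 46.8
```

```bash
python3 - <<'E'
from h import *
T,s,c,W,q=held('',0,'w7.png')
l=rib(q,430,344); print(l); l=l[0]
plan([(l[0],l[1],120,l[2]+np.pi/2),(l[0],l[1],36.5,l[2]+np.pi/2)],0)
x,y=bw(-20,-20.5); print(x,y)
E
```

```text
[469.  300.5 227.1] [-3.139e+00 -1.000e-03  2.364e+00] 22.65 gap 46.8 [-1.  -0.7  0.3]
((427.9, 345.3, 0.796), 284, 11.8, 21.0)
5
[{"travel": [20.5, 1.1, 35.8], "delta_rot": [0, 0, -0.1], "fingers": 0}, {"travel": [20.4, 1.1, 35.8], "delta_rot": [0, 0, -0.1], "fingers": 0}, {"travel": [20.5, 1.2, 35.8], "delta_rot": [0, 0, -0.1], "fingers": 0}, {"travel": [-0.0, -0.0, 41.7], "delta_rot": [0, 0, -0.0], "fingers": 0}, {"travel": [-0.0, -0.0, 41.8], "delta_rot": [0, 0, -0.0], "fingers": 0}]
540.4172656225501 -20.979696189873703
```

View pics/w7.png

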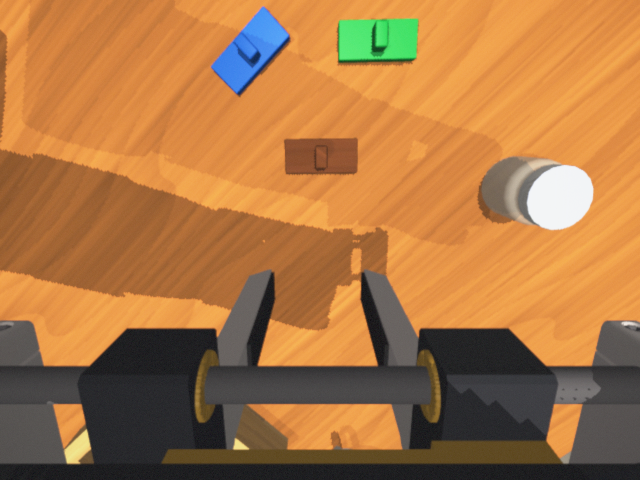

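Emit:
send_rows(plan=[{"travel": [20.5, 1.1, 35.8], "delta_rot": [0, 0, -0.1], "fingers": 0}, {"travel": [20.4, 1.1, 35.8], "delta_rot": [0, 0, -0.1], "fingers": 0}, {"travel": [20.5, 1.2, 35.8], "delta_rot": [0, 0, -0.1], "fingers": 0}, {"travel": [0, 0, 40], "delta_rot": [0, 0, 0], "fingers": 0}, {"travel": [0, 0, 30], "delta_rot": [0, 0, 0], "fingers": 0}, {"travel": [0, 0, 13.5], "delta_rot": [0, 0, 0], "fingers": 0}, {"travel": [0, 0, 0], "delta_rot": [0, 0, 0], "fingers": 1}, {"travel": [0, 0, 0], "delta_rot": [0, 0, 0], "fingers": 1}, {"travel": [0, 0, 0], "delta_rot": [0, 0, 0], "fingers": 1}, {"travel": [0, 0, 0], "delta_rot": [0, 0, 0], "fingers": 1}])

```text
clock: 23.95
eef_pos: [428.4, 345.6, 38.4]
eef_rot: [3.14, 0.0, 2.369]
wrist_force: [0.4, -0.8, 4.8]
finger_gap: 11.3
```

```bash
python3 - <<'E'
from h import *
x,y=bw(-22,-21); print(x,y)
T,s=tool(); p=s['eef_pos'];print(p,s['eef_rot'],s['finger_gap'])
plan([(p[0],p[1],136,s['eef_rot'][2]),(x,y,130,3.131)],1,step=45)
E
```

```text
539.938901728185 -18.974411176573128
[428.42145    345.5968716   38.41553569] [3.14049680e+00 2.29833161e-04 2.36865674e+00] 11.326628157952435
12
[{"travel": [0.0, 0.0, -32.5], "delta_rot": [0, 0, -0.0], "fingers": 1}, {"travel": [0.0, 0.0, -32.5], "delta_rot": [0, 0, -0.0], "fingers": 1}, {"travel": [0.0, 0.0, -32.6], "delta_rot": [0, 0, -0.0], "fingers": 1}, {"travel": [-37.2, -20.3, 0.7], "delta_rot": [0, 0, -4.9], "fingers": 1}, {"travel": [-35.3, -23.5, 0.7], "delta_rot": [0, 0, -4.8], "fingers": 1}, {"travel": [-33.2, -26.3, 0.7], "delta_rot": [0, 0, -4.9], "fingers": 1}, {"travel": [-30.8, -29.1, 0.7], "delta_rot": [0, 0, -4.8], "fingers": 1}, {"travel": [-28.3, -31.5, 0.6], "delta_rot": [0, 0, -4.9], "fingers": 1}, {"travel": [-25.5, -33.8, 0.7], "delta_rot": [0, 0, -4.8], "fingers": 1}, {"travel": [-22.5, -35.8, 0.6], "delta_rot": [0, 0, -4.9], "fingers": 1}, {"travel": [-19.4, -37.7, 0.7], "delta_rot": [0, 0, -4.8], "fingers": 1}, {"travel": [-16.2, -39.1, 0.6], "delta_rot": [0, 0, -4.9], "fingers": 1}]
```

Emit:
send_rows(plan=[{"travel": [0, 0, -32.5], "delta_rot": [0, 0, 0], "fingers": 1}, {"travel": [0, 0, -32.5], "delta_rot": [0, 0, 0], "fingers": 1}, {"travel": [0, 0, -32.5], "delta_rot": [0, 0, 0], "fingers": 1}, {"travel": [-37.2, -20.3, 0.7], "delta_rot": [0, 0, -4.9], "fingers": 1}, {"travel": [-35.3, -23.5, 0.7], "delta_rot": [0, 0, -4.8], "fingers": 1}, {"travel": [-33.2, -26.3, 0.7], "delta_rot": [0, 0, -4.9], "fingers": 1}, {"travel": [-30.8, -29.1, 0.7], "delta_rot": [0, 0, -4.8], "fingers": 1}, {"travel": [-28.3, -31.5, 0.6], "delta_rot": [0, 0, -4.9], "fingers": 1}, {"travel": [-25.5, -33.8, 0.7], "delta_rot": [0, 0, -4.8], "fingers": 1}, {"travel": [-22.5, -35.8, 0.6], "delta_rot": [0, 0, -4.9], "fingers": 1}, {"travel": [-19.4, -37.7, 0.7], "delta_rot": [0, 0, -4.8], "fingers": 1}, {"travel": [-16.2, -39.1, 0.6], "delta_rot": [0, 0, -4.9], "fingers": 1}, {"travel": [0, 0, 0], "delta_rot": [0, 0, 0], "fingers": 1}, {"travel": [0, 0, 0], "delta_rot": [0, 0, 0], "fingers": 1}])

```text
clock: 25.7
eef_pos: [539.5, -18.7, 129.2]
eef_rot: [3.141, -0.0, 3.131]
wrist_force: [-0.8, 1.5, -1.3]
finger_gap: 11.5
```

```bash
python3 - <<'E'
from h import *
T,s,c,W,q=heldcheck('w8.png',r=60)
x,y=bw(-22,-21); print(x,y)
print('longbox',rib(q,500,-20.5,6,18))
plan([(x,y,44,3.131)],1,step=25)
E
```

```text
[539.5 -18.7 129.2] [ 3.141 -0.     3.131] 25.7 gap 11.5 [-0.8  1.5 -1.3]
plate n 4699 tool min [-17.7 -37.4  17. ] max [17.7 37.7 27. ] slopes 0.002 0.0
539.938901728185 -18.974411176573128
longbox ((498.7, -20.5, 1.56), 517, 11.5, 21.7)
4
[{"travel": [-0.1, -0.2, 21.3], "delta_rot": [0, 0, 0.0], "fingers": 1}, {"travel": [-0.1, -0.1, 21.3], "delta_rot": [0, 0, 0.0], "fingers": 1}, {"travel": [-0.1, -0.2, 21.4], "delta_rot": [0, 0, 0.0], "fingers": 1}, {"travel": [-0.2, -0.1, 21.3], "delta_rot": [0, 0, 0.0], "fingers": 1}]
```

Emit:
send_rows(plan=[{"travel": [-0.3, -0.3, 25], "delta_rot": [0, 0, 0], "fingers": 1}, {"travel": [0, 0, 25], "delta_rot": [0, 0, 0], "fingers": 1}, {"travel": [0, 0, 20], "delta_rot": [0, 0, 0], "fingers": 1}, {"travel": [0, 0, 10], "delta_rot": [0, 0, 0], "fingers": 1}, {"travel": [0, 0, 4], "delta_rot": [0, 0, 0], "fingers": 1}, {"travel": [0, 0, 1], "delta_rot": [0, 0, 0], "fingers": 1}, {"travel": [0, 0, 0], "delta_rot": [0, 0, 0], "fingers": 1}, {"travel": [0, 0, 0], "delta_rot": [0, 0, 0], "fingers": 0.4}, {"travel": [0, 0, 0], "delta_rot": [0, 0, 0], "fingers": 0.4}, {"travel": [0, 0, -20], "delta_rot": [0, 0, 0], "fingers": 0.4}, {"travel": [0, 0, -40], "delta_rot": [0, 0, 0], "fingers": 0.4}, {"travel": [0, 0, -45], "delta_rot": [0, 0, 0], "fingers": 0.3}, {"travel": [0, 0, -45], "delta_rot": [0, 0, 0], "fingers": 0}, {"travel": [0, 0, -45], "delta_rot": [0, 0, 0], "fingers": 0}, {"travel": [-20, 0, -35], "delta_rot": [0, 0, 0], "fingers": 0}, {"travel": [-20, 0, 0], "delta_rot": [0, 0, 0], "fingers": 0}, {"travel": [-20, 0, 0], "delta_rot": [0, 0, 0], "fingers": 0}, {"travel": [0, 0, 0], "delta_rot": [0, 0, 0], "fingers": 0}])

```text
clock: 28.0
eef_pos: [600.3, -20.0, 273.7]
eef_rot: [3.142, -0.001, 3.132]
wrist_force: [0.6, -0.4, -0.9]
finger_gap: 46.7
```

```bash
python3 - <<'E'
from h import *
T,s,c,W,q=held('',0,'w9.png')
for n,x,y in [('jay',619.5,-21.5),('ell',578.7,-62),('short',540,-19),('long',499.8,-20.8)]: print(n,rib(q,x,y,6,16))
k=q[(abs(q[:,0]-560)<78)&(abs(q[:,1]+41)<78)&(q[:,2]>12)]; h,e=np.histogram(k[:,2],np.arange(12,60,2)); print(list(zip(e[:-1].astype(int).tolist(),h.tolist())))
E
```

```text
[600.3 -20.  273.7] [ 3.142e+00 -1.000e-03  3.132e+00] 28.0 gap 46.7 [ 0.6 -0.4 -0.9]
jay ((618.8, -20.9, 1.563), 187, 10.4, 21.6)
ell ((577.6, -61.2, 1.524), 208, 11.3, 21.5)
short ((540.4, -19.0, 1.565), 227, 12.0, 21.4)
long ((498.6, -20.2, 1.561), 238, 10.7, 21.1)
[(12, 86), (14, 64), (16, 168), (18, 6738), (20, 5305), (22, 64), (24, 11), (26, 11), (28, 11), (30, 4), (32, 2), (34, 10), (36, 47), (38, 480), (40, 336), (42, 2), (44, 0), (46, 0), (48, 0), (50, 0), (52, 0), (54, 0), (56, 0)]
```

View pics/w9.png

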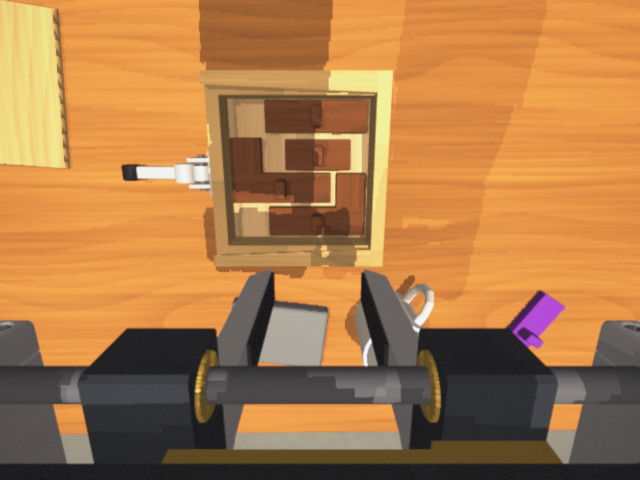

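All four blocks lie flat, with plate tops at z≈20 and ribs at 40, and there are gaps between them (pixels 230-370 × 95-240). The lid comes next.

Emit:
send_rows(plan=[{"travel": [8, -38, 0], "delta_rot": [0, 0, 0.6], "fingers": 0}, {"travel": [8, -38, 0], "delta_rot": [0, 0, 0.6], "fingers": 0}, {"travel": [8, -38, 0], "delta_rot": [0, 0, 0.6], "fingers": 0}, {"travel": [8, -38, 0], "delta_rot": [0, 0, 0.6], "fingers": 0}, {"travel": [8, -38, 0], "delta_rot": [0, 0, 0.6], "fingers": 0}, {"travel": [8, -38, 0], "delta_rot": [0, 0, 0.6], "fingers": 0}, {"travel": [8, -38, 0], "delta_rot": [0, 0, 0.6], "fingers": 0}, {"travel": [8, -38, 0], "delta_rot": [0, 0, 0.6], "fingers": 0}, {"travel": [8, -38, 0], "delta_rot": [0, 0, 0.6], "fingers": 0}, {"travel": [8, -38, 0], "delta_rot": [0, 0, 0.6], "fingers": 0}, {"travel": [0, 0, 0], "delta_rot": [0, 0, 0], "fingers": 0}])

```text
clock: 29.42
eef_pos: [496.9, -396.2, 274.1]
eef_rot: [3.142, -0.0, 3.024]
wrist_force: [0.7, 1.2, -0.0]
finger_gap: 47.2
```

```bash
cat >> h.py <<'E'
def lidpose(q,x,y,z0,r=150):
    """bar centre/yaw from the bar top, plate outline from plate top"""
    k=q[(np.hypot(q[:,0]-x,q[:,1]-y)<50)&(abs(q[:,2]-z0-34)<3)]; bar=cv2.minAreaRect(k[:,:2].astype(np.float32)) if len(k)>20 else None
    k=q[(np.hypot(q[:,0]-x,q[:,1]-y)<r)&(abs(q[:,2]-z0-10)<2.5)]; pl=cv2.minAreaRect(k[:,:2].astype(np.float32)) if len(k)>20 else None
    f=lambda b:[np.round(t,1).tolist() for t in b] if b else None
    print('bar',f(bar),'plate',f(pl)); return bar,pl,k
E
python3 - <<'E'
from h import *
T,s,c,W,q=held('',0)
b,p,k=lidpose(q,459,-393,0)
a=np.radians(-96.5); l=(k[:,:2]-b[0])@np.array([[np.cos(a),-np.sin(a)],[np.sin(a),np.cos(a)]])
for lo in range(-90,90,30):
    m=l[(l[:,0]>lo)&(l[:,0]<lo+30)]; print(lo,m[:,1].min().round(1) if len(m) else 0,m[:,1].max().round(1) if len(m) else 0)
print(l.min(0),l.max(0))
# edges along x per strip of y
for lo in range(-80,80,40):
    m=l[(l[:,1]>lo)&(l[:,1]<lo+40)]; print(lo,m[:,0].min().round(1),m[:,0].max().round(1))
E
```

```text
[ 496.9 -396.2  274.1] [ 3.142 -0.     3.024] 29.43 gap 47.2 [ 0.7  1.2 -0. ]
bar [[459.4, -394.1], [11.4, 63.6], 82.9] plate [[459.1, -394.4], [175.5, 179.4], 83.2]
-90 -83.4 84.3
-60 -84.5 85.4
-30 -86.9 86.6
0 -88.1 87.5
30 -89.2 88.0
60 -90.3 89.0
[-87.64608666 -90.32488312] [88.41790358 89.01469257]
-80 -87.6 87.9
-40 -87.4 88.0
0 -87.3 88.0
40 -86.9 88.4
```

```bash
python3 - <<'E'
from h import *
plan([(459.3,-394.2,110,3.021),(459.3,-394.2,33,3.021)],0,step=45)
E
```

```text
6
[{"travel": [9.5, -1.0, 41.1], "delta_rot": [0, 0, 0.1], "fingers": 0}, {"travel": [9.5, -1.0, 41.0], "delta_rot": [0, 0, 0.0], "fingers": 0}, {"travel": [9.6, -0.9, 41.1], "delta_rot": [0, 0, 0.1], "fingers": 0}, {"travel": [9.5, -1.0, 41.0], "delta_rot": [0, 0, 0.0], "fingers": 0}, {"travel": [0.0, 0.0, 38.5], "delta_rot": [0, 0, 0.0], "fingers": 0}, {"travel": [0.0, 0.0, 38.5], "delta_rot": [0, 0, 0.0], "fingers": 0}]
```

Emit:
send_rows(plan=[{"travel": [9.5, -1, 41], "delta_rot": [0, 0, 0.1], "fingers": 0}, {"travel": [9.5, -1, 41], "delta_rot": [0, 0, 0], "fingers": 0}, {"travel": [9.5, -1, 41], "delta_rot": [0, 0, 0.1], "fingers": 0}, {"travel": [9.5, -1, 41], "delta_rot": [0, 0, 0], "fingers": 0}, {"travel": [0, 0, 35], "delta_rot": [0, 0, 0], "fingers": 0}, {"travel": [0, 0, 29], "delta_rot": [0, 0, 0], "fingers": 0}, {"travel": [0, 0, 12.5], "delta_rot": [0, 0, 0], "fingers": 0}, {"travel": [0, 0, 0], "delta_rot": [0, 0, 0], "fingers": 0}, {"travel": [0, 0, 0], "delta_rot": [0, 0, 0], "fingers": 1}, {"travel": [0, 0, 0], "delta_rot": [0, 0, 0], "fingers": 1}, {"travel": [0, 0, 0], "delta_rot": [0, 0, 0], "fingers": 1}, {"travel": [0, 0, 0], "delta_rot": [0, 0, 0], "fingers": 1}, {"travel": [0, 0, 0], "delta_rot": [0, 0, 0], "fingers": 1}, {"travel": [0, 0, -15], "delta_rot": [0, 0, 0], "fingers": 1}, {"travel": [0, 0, -30], "delta_rot": [0, 0, 0], "fingers": 1}, {"travel": [0, 0, -30], "delta_rot": [0, 0, 0], "fingers": 1}, {"travel": [0, 0, 0], "delta_rot": [0, 0, 0], "fingers": 1}], grip_force=60)

```text
clock: 31.6
eef_pos: [461.0, -394.8, 111.2]
eef_rot: [-3.139, 0.003, 3.023]
wrist_force: [0.2, 0.4, -2.7]
finger_gap: 11.6
```

```bash
python3 - <<'E'
from h import *
T,s,c,W,q=held('',0)
z=s['eef_pos'][2]; k=q[(np.hypot(q[:,0]-460,q[:,1]+394)<130)&(abs(q[:,2]-z+23)<8)]; l=(k-s['eef_pos'])@T[:3,:3]
print(len(k),l.min(0).round(1),l.max(0).round(1),np.median(l[:,2]),np.linalg.lstsq(np.c_[l[:,:2],np.ones(len(l))],l[:,2],rcond=None)[0])
x,y=bw(206,0); print(x,y); plan([(x,y,100,3.131)],1,step=40)
E
```

```text
[ 461.  -394.8  111.2] [-3.139e+00  3.000e-03  3.023e+00] 31.6 gap 11.6 [ 0.2  0.4 -2.7]
65937 [-86.6 -87.9  14.9] [92.6 88.4 30.9] 24.091835276069045 [ 1.66181752e-03 -1.69882010e-03  2.40634606e+01]
558.4744866137527 -247.18797802339736
5
[{"travel": [-16.0, 31.5, 1.8], "delta_rot": [0, 0, -1.2], "fingers": 1}, {"travel": [-16.7, 31.2, 1.9], "delta_rot": [0, 0, -1.2], "fingers": 1}, {"travel": [-17.3, 30.8, 1.8], "delta_rot": [0, 0, -1.3], "fingers": 1}, {"travel": [-18.0, 30.4, 1.9], "delta_rot": [0, 0, -1.2], "fingers": 1}, {"travel": [-18.7, 30.1, 1.8], "delta_rot": [0, 0, -1.3], "fingers": 1}]
```

Emit:
send_rows(plan=[{"travel": [-16, 31.5, 1.8], "delta_rot": [0, 0, -1.2], "fingers": 1}, {"travel": [-16.7, 31.2, 1.9], "delta_rot": [0, 0, -1.2], "fingers": 1}, {"travel": [-17.3, 30.8, 1.8], "delta_rot": [0, 0, -1.3], "fingers": 1}, {"travel": [-18, 30.4, 1.9], "delta_rot": [0, 0, -1.2], "fingers": 1}, {"travel": [-18.7, 30.1, 1.8], "delta_rot": [0, 0, -1.3], "fingers": 1}, {"travel": [0, 0, 0], "delta_rot": [0, 0, 0], "fingers": 1}, {"travel": [0, 0, 0], "delta_rot": [0, 0, 0], "fingers": 1}])

```text
clock: 32.52
eef_pos: [557.7, -247.2, 98.4]
eef_rot: [3.141, -0.002, 3.131]
wrist_force: [-0.6, -0.6, -3.1]
finger_gap: 11.6
```

```bash
cat >> h.py <<'E'
def lidcheck(n=None):
    T,s,c,W,q=held('',0,n); p=s['eef_pos']; A=np.array([np.cos(YB),np.sin(YB)]); B=np.array([-np.sin(YB),np.cos(YB)])
    t=p[:2]-BC; print('TCP box',(t@A).round(1),(t@B).round(1),'underside z',(p[2]-34.06).round(1),'yaw err deg',np.degrees(s['eef_rot'][2]-3.131).round(2))
    k=q[abs(q[:,2]-p[2]+24)<2]; l=np.c_[(k[:,:2]-BC)@A,(k[:,:2]-BC)@B]; l=l[(abs(l[:,0]-t@A)<95)&(abs(l[:,1])<110)]; 
    if len(l)>100:
        for lo in range(-90,90,30):
            d=l[abs(l[:,0]-t@A-lo-15)<15]; print('lid strip',lo,len(d),d[:,1].min().round(1) if len(d) else '',d[:,1].max().round(1) if len(d) else '')
        for lo in (-60,-20,20):
            d=l[abs(l[:,1]-lo-20)<20]; print('   x ext',lo,d[:,0].min().round(1),d[:,0].max().round(1)) if len(d) else 0
    return T,s,c,W,q
E
python3 - <<'E'
from h import *
T,s,c,W,q=lidcheck('w10.png')
A=np.array([np.cos(YB),np.sin(YB)]); B=np.array([-np.sin(YB),np.cos(YB)])
k=q[abs(q[:,2]-56)<2]; l=np.c_[(k[:,:2]-BC)@A,(k[:,:2]-BC)@B]; l=l[(abs(l[:,0])<100)&(abs(l[:,1])<110)]
for lo in range(-90,100,20):
    d=l[abs(l[:,0]-lo-10)<10]
    if len(d): print(lo,len(d),d[:,1].min().round(1),np.sort(d[d[:,1]<0][:,1])[-3:].round(1),np.sort(d[d[:,1]>0][:,1])[:3].round(1),d[:,1].max().round(1))
E
```

```text
[ 557.7 -247.2   98.4] [ 3.141e+00 -2.000e-03  3.131e+00] 32.52 gap 11.6 [-0.6 -0.6 -3.1]
TCP box 206.0 -0.8 underside z 64.3 yaw err deg 0.02
lid strip -90 11194 -86.0 53.6
lid strip -60 11483 -87.4 27.8
lid strip -30 9139 -88.3 85.8
lid strip 0 9430 -89.7 86.2
lid strip 30 11934 -90.6 28.0
lid strip 60 11686 -92.0 53.1
   x ext -60 117.9 293.8
   x ext -20 117.7 293.7
   x ext 20 118.0 293.9
10 44 96.2 [] [96.2 96.3 96.4] 101.2
30 1121 -102.7 [-87.7 -87.7 -87.7] [95.5 95.5 95.7] 101.8
50 1186 -102.6 [-88.7 -88.7 -88.7] [95.7 95.7 95.7] 101.5
70 1116 -102.6 [-89.7 -89.7 -89.7] [95.7 96.  96.1] 101.4
90 310 -102.6 [-90.2 -90.2 -90.2] [95.5 96.  96.2] 101.3
```

View pics/w10.png

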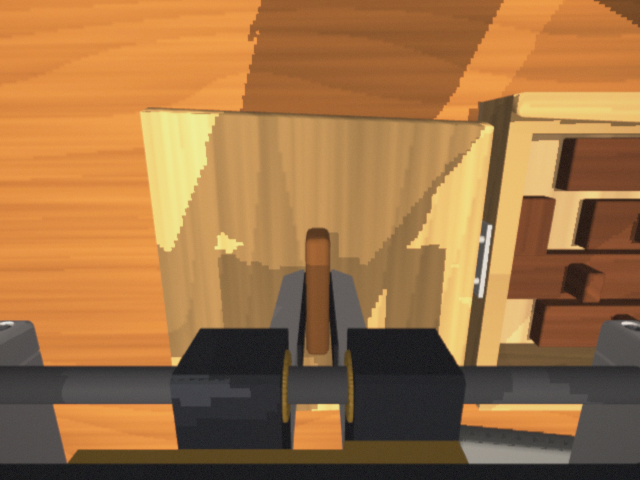

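Emit:
send_rows(plan=[{"travel": [-1.2, 0, 10], "delta_rot": [0, 0, 0], "fingers": 1}, {"travel": [0, 0, 8.5], "delta_rot": [0, 0, 0], "fingers": 1}, {"travel": [0, 0, 0], "delta_rot": [0, 0, 0], "fingers": 1}, {"travel": [0, 10, 0], "delta_rot": [0, 0, 0], "fingers": 1}, {"travel": [0, 10, 0], "delta_rot": [0, 0, 0], "fingers": 1}, {"travel": [0, 10, 0], "delta_rot": [0, 0, 0], "fingers": 1}, {"travel": [0, 0, 0], "delta_rot": [0, 0, 0], "fingers": 1}, {"travel": [0, 0, 0], "delta_rot": [0, 0, 0], "fingers": 1}])

```text
clock: 33.58
eef_pos: [559.9, -217.1, 81.1]
eef_rot: [-3.141, 0.0, 3.132]
wrist_force: [-0.3, 0.7, -2.3]
finger_gap: 11.9
```

```bash
python3 - <<'E'
from h import *
T,s,c,W,q=lidcheck()
A=np.array([np.cos(YB),np.sin(YB)]); B=np.array([-np.sin(YB),np.cos(YB)])
d=q-[*BC,0]; l=np.c_[d[:,:2]@A,d[:,:2]@B,q[:,2]]
w=l[(l[:,0]>0)&(l[:,0]<70)&(abs(l[:,1]+97)<4)&(l[:,2]>50)&(l[:,2]<62)]; print('wall top z',np.median(w[:,2]))
v=l[(l[:,0]>100)&(l[:,0]<170)&(abs(l[:,1])<80)&(l[:,2]>48)&(l[:,2]<62)]; print('lid top z',np.median(v[:,2]))
E
```

```text
[ 559.9 -217.1   81.1] [-3.141  0.     3.132] 33.58 gap 11.9 [-0.3  0.7 -2.3]
TCP box 175.9 1.1 underside z 47.1 yaw err deg 0.04
lid strip -90 11639 -102.6 55.0
lid strip -60 11485 -85.4 29.9
lid strip -30 9151 -86.3 87.3
lid strip 0 9400 -87.7 88.2
lid strip 30 11926 -88.6 30.0
lid strip 60 11699 -89.6 55.5
   x ext -60 87.8 263.7
   x ext -20 87.5 263.7
   x ext 20 87.7 263.5
wall top z 56.016564175292956
lid top z 57.12790290003801
```

Emit:
send_rows(plan=[{"travel": [0.6, 0, 2], "delta_rot": [0, 0, 0], "fingers": 1}, {"travel": [0, 0, 0], "delta_rot": [0, 0, 0], "fingers": 1}, {"travel": [0, 12, 0], "delta_rot": [0, 0, 0], "fingers": 1}, {"travel": [0, 12, 0], "delta_rot": [0, 0, 0], "fingers": 1}, {"travel": [0, 12, 0], "delta_rot": [0, 0, 0], "fingers": 1}, {"travel": [0, 12, 0], "delta_rot": [0, 0, 0], "fingers": 1}, {"travel": [0, 0, 0], "delta_rot": [0, 0, 0], "fingers": 1}, {"travel": [0, 0, 0], "delta_rot": [0, 0, 0], "fingers": 1}])

```text
clock: 34.62
eef_pos: [559.8, -169.2, 79.1]
eef_rot: [-3.141, 0.0, 3.132]
wrist_force: [-0.3, -0.8, -3.7]
finger_gap: 11.5
```

```bash
cat >> h.py <<'E'
def lz(q,t):
    A=np.array([np.cos(YB),np.sin(YB)]); B=np.array([-np.sin(YB),np.cos(YB)])
    d=q-[*BC,0]; l=np.c_[d[:,:2]@A,d[:,:2]@B,q[:,2]]
    for a,b in [(-80,-20),(20,80)]:
        v=l[(l[:,0]>t+a)&(l[:,0]<t+b)&(abs(l[:,1]+45)<30)&(l[:,2]>48)&(l[:,2]<62)]; print('lid top z',a,np.median(v[:,2]).round(2))
    w=l[(abs(l[:,1]+97)<3)&(l[:,2]>50)&(l[:,2]<62)&(l[:,0]<90)&(l[:,0]>-90)]; print('wall z',np.median(w[:,2]).round(2))
E
python3 - <<'E'
from h import *
T,s,c,W,q=lidcheck(); lz(q,128)
E
```

```text
[ 559.8 -169.2   79.1] [-3.141  0.     3.132] 34.62 gap 11.5 [-0.3 -0.8 -3.7]
TCP box 128.0 0.5 underside z 45.0 yaw err deg 0.04
lid strip -90 12937 -102.6 54.1
lid strip -60 13027 -103.0 29.2
lid strip -30 9144 -87.0 86.8
lid strip 0 9393 -88.3 87.4
lid strip 30 11949 -89.3 29.3
lid strip 60 11710 -90.7 55.0
   x ext -60 39.8 215.9
   x ext -20 39.5 215.7
   x ext 20 40.0 216.1
lid top z -80 55.12
lid top z 20 54.98
wall z 56.03
```

Emit:
send_rows(plan=[{"travel": [0, 13, 0], "delta_rot": [0, 0, 0], "fingers": 1}, {"travel": [0, 13, 0], "delta_rot": [0, 0, 0], "fingers": 1}, {"travel": [0, 13, 0], "delta_rot": [0, 0, 0], "fingers": 1}, {"travel": [0, 13, 0], "delta_rot": [0, 0, 0], "fingers": 1}, {"travel": [0, 13, 0], "delta_rot": [0, 0, 0], "fingers": 1}, {"travel": [0, 13, 0], "delta_rot": [0, 0, 0], "fingers": 1}, {"travel": [0, 10, 0], "delta_rot": [0, 0, 0], "fingers": 1}, {"travel": [0, 10, 0], "delta_rot": [0, 0, 0], "fingers": 1}, {"travel": [0, 0, 0], "delta_rot": [0, 0, 0], "fingers": 1}, {"travel": [0, 0, 0], "delta_rot": [0, 0, 0], "fingers": 1}])

```text
clock: 35.92
eef_pos: [560.8, -71.3, 79.0]
eef_rot: [-3.142, -0.0, 3.131]
wrist_force: [0.3, -0.1, -4.1]
finger_gap: 11.6
```

```bash
python3 - <<'E'
from h import *
T,s,c,W,q=lidcheck(); t=((s['eef_pos'][:2]-BC)@np.array([np.cos(YB),np.sin(YB)])); lz(q,t)
E
```

```text
[560.8 -71.3  79. ] [-3.142 -0.     3.131] 35.92 gap 11.6 [ 0.3 -0.1 -4.1]
TCP box 30.1 0.4 underside z 45.0 yaw err deg 0.02
lid strip -90 13419 -102.7 54.2
lid strip -60 13578 -102.7 29.2
lid strip -30 11540 -102.7 102.1
lid strip 0 11699 -102.6 101.7
lid strip 30 13635 -102.7 29.2
lid strip 60 11985 -102.6 54.3
   x ext -60 -58.1 117.8
   x ext -20 -58.3 117.9
   x ext 20 -57.9 117.7
lid top z -80 55.07
lid top z 20 54.91
wall z 56.01
```

Emit:
send_rows(plan=[{"travel": [0, 0, 0.6], "delta_rot": [0, 0, 0], "fingers": 1}, {"travel": [0, 0, 0.6], "delta_rot": [0, 0, 0], "fingers": 1}, {"travel": [0, 0, 0], "delta_rot": [0, 0, 0], "fingers": 1}, {"travel": [0, 5, 0], "delta_rot": [0, 0, 0], "fingers": 1}, {"travel": [0, 5, 0], "delta_rot": [0, 0, 0], "fingers": 1}, {"travel": [0, 3, 0], "delta_rot": [0, 0, 0], "fingers": 1}, {"travel": [0, 0, 0], "delta_rot": [0, 0, 0], "fingers": 1}], grip_force=30)

```text
clock: 36.85
eef_pos: [560.7, -58.0, 78.0]
eef_rot: [-3.141, -0.0, 3.132]
wrist_force: [-4.2, -3.6, 1.7]
finger_gap: 11.8
```

Emit:
send_rows(plan=[{"travel": [0, 2, 0], "delta_rot": [0, 0, 0], "fingers": 1}, {"travel": [0, 2, 0], "delta_rot": [0, 0, 0], "fingers": 1}, {"travel": [0, 2, 0], "delta_rot": [0, 0, 0], "fingers": 1}, {"travel": [0, 0, 0], "delta_rot": [0, 0, 0], "fingers": 1}])

```text
clock: 37.35
eef_pos: [560.6, -52.6, 78.0]
eef_rot: [-3.14, -0.001, 3.132]
wrist_force: [-5.8, -7.3, 3.9]
finger_gap: 11.7
```

Emit:
send_rows(plan=[{"travel": [0.5, 1, 0], "delta_rot": [0, 0, 0], "fingers": 1}, {"travel": [0, 1, 0], "delta_rot": [0, 0, 0], "fingers": 1}, {"travel": [0, 1, 0], "delta_rot": [0, 0, 0], "fingers": 1}, {"travel": [0, 0.5, 0], "delta_rot": [0, 0, 0], "fingers": 1}, {"travel": [0, 0, 0], "delta_rot": [0, 0, 0], "fingers": 1}])

```text
clock: 37.98
eef_pos: [560.5, -48.7, 78.0]
eef_rot: [-3.141, -0.0, 3.132]
wrist_force: [-2.1, -5.8, 1.6]
finger_gap: 11.7
```

```bash
python3 - <<'E'
from h import *
T,s,c,W,q=lidcheck(); t=((s['eef_pos'][:2]-BC)@np.array([np.cos(YB),np.sin(YB)])); lz(q,t)
E
```

```text
[560.5 -48.7  78. ] [-3.141 -0.     3.132] 37.98 gap 11.7 [-2.1 -5.8  1.6]
TCP box 7.5 -0.2 underside z 44.0 yaw err deg 0.04
lid strip -90 13210 -102.6 53.7
lid strip -60 12538 -102.7 28.4
lid strip -30 10409 -102.7 101.9
lid strip 0 10698 -102.5 101.5
lid strip 30 12844 -102.6 28.6
lid strip 60 12473 -103.1 53.5
   x ext -60 -87.5 95.7
   x ext -20 -87.4 95.5
   x ext 20 -87.4 95.3
lid top z -80 54.01
lid top z 20 53.96
wall z 56.02
```

Emit:
send_rows(plan=[{"travel": [0, 0.7, 0], "delta_rot": [0, 0, 0], "fingers": 1}, {"travel": [0, 0.7, 0], "delta_rot": [0, 0, 0], "fingers": 1}, {"travel": [0, 0, 0], "delta_rot": [0, 0, 0], "fingers": 1}], grip_force=50)

```text
clock: 38.4
eef_pos: [560.5, -48.3, 78.0]
eef_rot: [-3.139, 0.0, 3.131]
wrist_force: [-3.3, -12.7, 2.2]
finger_gap: 11.7
```

Emit:
send_rows(plan=[{"travel": [0, 0.8, 0], "delta_rot": [0, 0, 0], "fingers": 1}, {"travel": [0, 0.8, 0], "delta_rot": [0, 0, 0], "fingers": 1}, {"travel": [0, 0, 0], "delta_rot": [0, 0, 0], "fingers": 1}])

```text
clock: 38.78
eef_pos: [560.5, -48.2, 78.0]
eef_rot: [-3.137, 0.0, 3.131]
wrist_force: [-3.6, -23.9, 0.9]
finger_gap: 11.7
```

Emit:
send_rows(plan=[{"travel": [0, -1.5, 0], "delta_rot": [0, 0, 0], "fingers": 1}, {"travel": [0, 0, 0], "delta_rot": [0, 0, 0], "fingers": 0.4}, {"travel": [0, 0, 0], "delta_rot": [0, 0, 0], "fingers": 0.4}, {"travel": [0, 0, 0], "delta_rot": [0, 0, 0], "fingers": 0.4}, {"travel": [0, 0, -20], "delta_rot": [0, 0, 0], "fingers": 0.4}, {"travel": [0, 0, -40], "delta_rot": [0, 0, 0], "fingers": 0.4}, {"travel": [0, 0, -45], "delta_rot": [0, 0, 0], "fingers": 0.3}, {"travel": [0, 0, -45], "delta_rot": [0, 0, 0], "fingers": 0}, {"travel": [0, 0, 0], "delta_rot": [0, 0, 0], "fingers": 0}])

```text
clock: 39.9
eef_pos: [561.6, -47.0, 231.3]
eef_rot: [-3.141, 0.006, 3.132]
wrist_force: [-0.5, -0.1, -0.5]
finger_gap: 46.4
```

```bash
python3 - <<'E'
from h import *
T,s,c,W,q=held('',0); lidpose(q,560,-49,44)
plan([(558,-252,225,1.5603)],.4)
E
```

```text
[561.6 -47.  231.3] [-3.141  0.006  3.132] 39.9 gap 46.4 [-0.5 -0.1 -0.5]
bar [[559.2, -48.0], [11.3, 63.0], 89.2] plate [[560.2, -40.6], [190.6, 204.2], 89.4]
11
[{"travel": [0.1, -18.6, 0.4], "delta_rot": [0, 0, 8.2], "fingers": 0.4}, {"travel": [-2.6, -18.5, 0.3], "delta_rot": [0, 0, 8.2], "fingers": 0.4}, {"travel": [-5.2, -17.9, 0.4], "delta_rot": [0, 0, 8.2], "fingers": 0.4}, {"travel": [-7.7, -17.0, 0.3], "delta_rot": [0, 0, 8.2], "fingers": 0.4}, {"travel": [-10.0, -15.7, 0.4], "delta_rot": [0, 0, 8.2], "fingers": 0.4}, {"travel": [-12.2, -14.1, 0.3], "delta_rot": [0, 0, 8.2], "fingers": 0.4}, {"travel": [-14.1, -12.2, 0.4], "delta_rot": [0, 0, 8.2], "fingers": 0.4}, {"travel": [-15.7, -10.1, 0.3], "delta_rot": [0, 0, 8.2], "fingers": 0.4}, {"travel": [-16.9, -7.8, 0.4], "delta_rot": [0, 0, 8.1], "fingers": 0.4}, {"travel": [-17.9, -5.3, 0.3], "delta_rot": [0, 0, 8.2], "fingers": 0.4}, {"travel": [-18.5, -2.8, 0.4], "delta_rot": [0, 0, 8.1], "fingers": 0.4}]
```

Lid bar at (559.2,-48.0), and lid_home is about (560.6,-48.7). The lid is home.

Emit:
send_rows(plan=[{"travel": [0, -18.6, 0.4], "delta_rot": [0, 0, 8.2], "fingers": 0.2}, {"travel": [-2.6, -18.5, 0.3], "delta_rot": [0, 0, 8.2], "fingers": 0.2}, {"travel": [-5.2, -17.9, 0.4], "delta_rot": [0, 0, 8.2], "fingers": 0.2}, {"travel": [-7.7, -17, 0.3], "delta_rot": [0, 0, 8.2], "fingers": 0.2}, {"travel": [-10, -15.7, 0.4], "delta_rot": [0, 0, 8.2], "fingers": 0.2}, {"travel": [-12.2, -14.1, 0.3], "delta_rot": [0, 0, 8.2], "fingers": 0.2}, {"travel": [-14.1, -12.2, 0.4], "delta_rot": [0, 0, 8.2], "fingers": 0.2}, {"travel": [-15.7, -10.1, 0.3], "delta_rot": [0, 0, 8.2], "fingers": 0.2}, {"travel": [-16.9, -7.8, 0.4], "delta_rot": [0, 0, 8.2], "fingers": 0.2}, {"travel": [-17.9, -5.3, 0.3], "delta_rot": [0, 0, 8.2], "fingers": 0.2}, {"travel": [-18.5, -2.8, 0.4], "delta_rot": [0, 0, 8.1], "fingers": 0.2}, {"travel": [0, 0, 0], "delta_rot": [0, 0, 0], "fingers": 0.2}])

```text
clock: 41.45
eef_pos: [557.1, -252.7, 222.2]
eef_rot: [-3.139, -0.001, 1.559]
wrist_force: [-0.0, 0.3, -1.1]
finger_gap: 37.6
```

```bash
python3 - <<'E'
from h import *
T,s,c,W,q=held('',0,'w11.png'); d=q-[*BC,0]
l=np.c_[d[:,:2]@np.array([np.cos(YB),np.sin(YB)]),d[:,:2]@np.array([-np.sin(YB),np.cos(YB)]),q[:,2]]
g=l[(l[:,0]>100)&(l[:,0]<215)&(abs(l[:,1])<30)&(l[:,2]>10)&(l[:,2]<60)]
for lo in range(100,215,8):
    m=g[(g[:,0]>=lo)&(g[:,0]<lo+8)]
    if len(m): print(lo,len(m),m[:,1].min().round(1),m[:,1].max().round(1),m[:,2].max().round(1))
print(lidpose(q,560,-49,44)[0])
E
```

```text
[ 557.1 -252.7  222.2] [-3.139e+00 -1.000e-03  1.559e+00] 41.45 gap 37.6 [-0.   0.3 -1.1]
100 300 -20.0 19.5 40.3
108 359 -20.1 19.5 39.4
116 280 -17.1 16.5 39.7
124 189 -9.6 9.1 41.2
132 168 -10.0 9.4 39.1
140 128 -7.1 6.5 33.3
148 112 -7.1 5.6 32.5
156 115 -7.2 5.6 32.8
164 121 -7.2 5.7 31.6
172 113 -7.3 5.7 30.8
180 144 -9.4 7.8 34.1
188 144 -9.3 7.7 35.5
196 50 -9.4 7.8 33.1
bar None plate [[559.7, -101.1], [69.7, 204.8], 89.3]
None
```

View pics/w11.png

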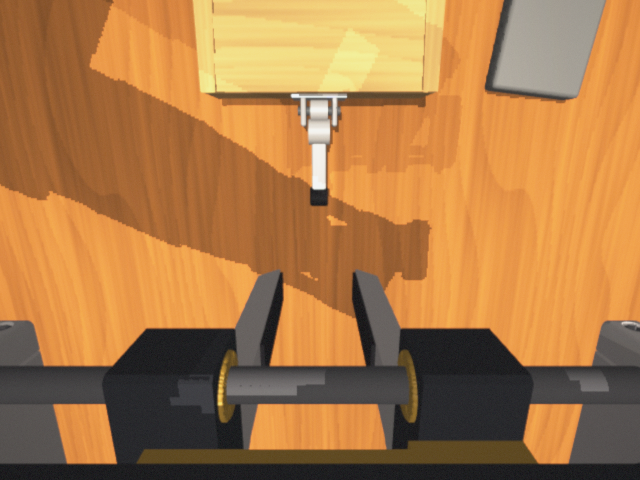

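```bash
python3 - <<'E'
from h import *
x,y=bw(191,-.7); plan([(x,y,110,1.5603),(x,y,27,1.5603)],.3)
E
```

```text
5
[{"travel": [6.6, 0.2, 37.5], "delta_rot": [0, 0, 0.0], "fingers": 0.3}, {"travel": [6.6, 0.1, 37.5], "delta_rot": [0, 0, 0.0], "fingers": 0.3}, {"travel": [6.6, 0.2, 37.5], "delta_rot": [0, 0, 0.1], "fingers": 0.3}, {"travel": [0.0, -0.0, 41.5], "delta_rot": [0, 0, -0.0], "fingers": 0.3}, {"travel": [0.0, -0.0, 41.5], "delta_rot": [0, 0, -0.0], "fingers": 0.3}]
```

Emit:
send_rows(plan=[{"travel": [6.6, 0.2, 37.5], "delta_rot": [0, 0, 0], "fingers": 0.3}, {"travel": [6.6, 0.2, 37.5], "delta_rot": [0, 0, 0], "fingers": 0.3}, {"travel": [6.6, 0.2, 37.5], "delta_rot": [0, 0, 0], "fingers": 0.3}, {"travel": [0, 0, 35], "delta_rot": [0, 0, 0], "fingers": 0.3}, {"travel": [0, 0, 32], "delta_rot": [0, 0, 0], "fingers": 0.3}, {"travel": [0, 0, 15], "delta_rot": [0, 0, 0], "fingers": 0.3}, {"travel": [0, 0, 0], "delta_rot": [0, 0, 0], "fingers": 0.3}, {"travel": [0, 0, 0], "delta_rot": [0, 0, 0], "fingers": 1}, {"travel": [0, 0, 0], "delta_rot": [0, 0, 0], "fingers": 1}, {"travel": [0, 0, 0], "delta_rot": [0, 0, 0], "fingers": 1}, {"travel": [0, 0, 0], "delta_rot": [0, 0, 0], "fingers": 1}], grip_force=12)

```text
clock: 42.88
eef_pos: [558.3, -232.6, 29.9]
eef_rot: [-3.142, 0.0, 1.559]
wrist_force: [-5.0, -0.9, 2.6]
finger_gap: 17.7
```

```bash
python3 - <<'E'
from h import *
T,s=tool(); print(s['eef_pos'],s['finger_gap'],s['wrist_force'])
th0=-.03; ths=np.arange(th0,1.70,.1); th=np.append(np.linspace(th0,1.69,19),1.70)
b=np.c_[82*np.cos(th),82*np.sin(th)]; d=np.diff(b,axis=0)
print([(round(-a,1),round(-z,1)) for a,z in d])  # tool x = box -x ; tool z = -z
E
```

```text
[ 558.31735067 -232.60656736   29.87000161] 17.690884134434896 [-4.96512253 -0.90905234  2.57381001]
[(np.float64(0.1), np.float64(-7.8)), (np.float64(0.9), np.float64(-7.8)), (np.float64(1.6), np.float64(-7.7)), (np.float64(2.3), np.float64(-7.5)), (np.float64(3.1), np.float64(-7.2)), (np.float64(3.7), np.float64(-6.9)), (np.float64(4.4), np.float64(-6.5)), (np.float64(5.0), np.float64(-6.1)), (np.float64(5.5), np.float64(-5.6)), (np.float64(6.0), np.float64(-5.0)), (np.float64(6.5), np.float64(-4.4)), (np.float64(6.9), np.float64(-3.8)), (np.float64(7.2), np.float64(-3.1)), (np.float64(7.5), np.float64(-2.4)), (np.float64(7.7), np.float64(-1.7)), (np.float64(7.8), np.float64(-0.9)), (np.float64(7.8), np.float64(-0.2)), (np.float64(7.8), np.float64(0.6)), (np.float64(0.8), np.float64(0.1))]
```

Emit:
send_rows(plan=[{"travel": [0.1, 0.5, -7.8], "delta_rot": [0, 0, 0], "fingers": 1}, {"travel": [0.9, 0, -7.8], "delta_rot": [0, 0, 0], "fingers": 1}, {"travel": [1.6, 0, -7.7], "delta_rot": [0, 0, 0], "fingers": 1}, {"travel": [2.3, 0, -7.5], "delta_rot": [0, 0, 0], "fingers": 1}, {"travel": [3.1, 0, -7.2], "delta_rot": [0, 0, 0], "fingers": 1}, {"travel": [3.7, 0, -6.9], "delta_rot": [0, 0, 0], "fingers": 1}, {"travel": [4.4, 0, -6.5], "delta_rot": [0, 0, 0], "fingers": 1}, {"travel": [5, 0, -6.1], "delta_rot": [0, 0, 0], "fingers": 1}, {"travel": [5.5, 0, -5.6], "delta_rot": [0, 0, 0], "fingers": 1}, {"travel": [6, 0, -5], "delta_rot": [0, 0, 0], "fingers": 1}, {"travel": [6.5, 0, -4.4], "delta_rot": [0, 0, 0], "fingers": 1}, {"travel": [6.9, 0, -3.8], "delta_rot": [0, 0, 0], "fingers": 1}, {"travel": [7.2, 0, -3.1], "delta_rot": [0, 0, 0], "fingers": 1}, {"travel": [7.5, 0, -2.4], "delta_rot": [0, 0, 0], "fingers": 1}, {"travel": [0, 0, 0], "delta_rot": [0, 0, 0], "fingers": 1}])

```text
clock: 44.75
eef_pos: [559.1, -171.5, 112.0]
eef_rot: [-3.14, 0.0, 1.559]
wrist_force: [-8.9, -0.7, 4.5]
finger_gap: 17.9
```

Emit:
send_rows(plan=[{"travel": [7.7, -1, -1.7], "delta_rot": [0, 0, 0], "fingers": 1}, {"travel": [7.8, 0, -0.9], "delta_rot": [0, 0, 0], "fingers": 1}, {"travel": [7.8, 0, -0.2], "delta_rot": [0, 0, 0], "fingers": 1}, {"travel": [5, 0, 0.3], "delta_rot": [0, 0, 0], "fingers": 1}, {"travel": [0, 0, 0], "delta_rot": [0, 0, 0], "fingers": 1}])

```text
clock: 45.38
eef_pos: [559.4, -142.8, 115.0]
eef_rot: [3.14, 0.0, 1.56]
wrist_force: [-5.7, 1.4, 8.6]
finger_gap: 18.0
```

Emit:
send_rows(plan=[{"travel": [2, 0, 0.4], "delta_rot": [0, 0, 0], "fingers": 1}, {"travel": [1, 0, 0.2], "delta_rot": [0, 0, 0], "fingers": 1}, {"travel": [1, 0, 0.1], "delta_rot": [0, 0, 0], "fingers": 1}, {"travel": [0, 0, 0], "delta_rot": [0, 0, 0], "fingers": 1}])

```text
clock: 45.88
eef_pos: [559.4, -139.3, 114.6]
eef_rot: [3.14, 0.001, 1.559]
wrist_force: [-6.2, -1.3, 11.3]
finger_gap: 17.4
```

Emit:
send_rows(plan=[{"travel": [1, 0, -0.5], "delta_rot": [0, 0, 0], "fingers": 1}, {"travel": [1, 0, 0], "delta_rot": [0, 0, 0], "fingers": 1}, {"travel": [0, 0, 0], "delta_rot": [0, 0, 0], "fingers": 1}])

```text
clock: 46.25
eef_pos: [559.4, -137.3, 114.5]
eef_rot: [3.14, 0.0, 1.559]
wrist_force: [-4.3, -0.7, 6.3]
finger_gap: 17.9
```

```bash
python3 - <<'E'
from h import *
T,s,c,W,q=held('',0)
c=camera('side'); save(c,'s2.png',5,(300,180,400,260))
P=pts(c).reshape(-1,3); d=P-[*BC,0]; l=np.c_[d[:,:2]@np.array([np.cos(YB),np.sin(YB)]),d[:,:2]@np.array([-np.sin(YB),np.cos(YB)]),P[:,2]]
g=l[(l[:,0]>70)&(l[:,0]<150)&(abs(l[:,1])<9)&(l[:,2]>60)&(l[:,2]<125)]; print(len(g))
for z in range(60,125,10):
    m=g[abs(g[:,2]-z-5)<5]; print(z,len(m),m.mean(0).round(1) if len(m) else '')
E
```

```text
[ 559.4 -137.3  114.5] [3.14  0.    1.559] 46.25 gap 17.9 [-4.3 -0.7  6.3]
68
60 20 [101.8   1.   64.8]
70 14 [105.1  -3.7  75.4]
80 10 [105.9  -5.   84. ]
90 1 [91.6 -8.6 97.7]
100 7 [ 92.9   6.8 104.8]
110 13 [ 96.4   6.2 115.4]
120 3 [ 96.    6.7 122.8]
```

Emit:
send_rows(plan=[{"travel": [2, 0, 0], "delta_rot": [0, 0, 0], "fingers": 1}, {"travel": [1, 0, 0], "delta_rot": [0, 0, 0], "fingers": 1}, {"travel": [0, 0, 0], "delta_rot": [0, 0, 0], "fingers": 1}], grip_force=30)

```text
clock: 46.72
eef_pos: [559.4, -134.4, 114.2]
eef_rot: [3.141, 0.0, 1.559]
wrist_force: [-2.8, -1.7, 5.5]
finger_gap: 17.5
```

Emit:
send_rows(plan=[{"travel": [0, 0, 0], "delta_rot": [0, 0, 0], "fingers": 0.4}, {"travel": [0, 0, 0], "delta_rot": [0, 0, 0], "fingers": 0.4}, {"travel": [0, 0, 0], "delta_rot": [0, 0, 0], "fingers": 0.4}, {"travel": [0, 0, -20], "delta_rot": [0, 0, 0], "fingers": 0.4}, {"travel": [0, 0, -40], "delta_rot": [0, 0, 0], "fingers": 0.4}, {"travel": [-30, 0, -40], "delta_rot": [0, 0, 0], "fingers": 0.4}, {"travel": [-40, 0, -30], "delta_rot": [0, 0, 0], "fingers": 0.4}, {"travel": [-40, 0, 0], "delta_rot": [0, 0, 0], "fingers": 0.4}, {"travel": [0, 0, 0], "delta_rot": [0, 0, 0], "fingers": 0.4}])

```text
clock: 47.85
eef_pos: [557.4, -246.4, 243.2]
eef_rot: [-3.141, -0.0, 1.556]
wrist_force: [0.0, 0.1, -0.3]
finger_gap: 28.4
```

```bash
cat >> h.py <<'E'
def lever(q):
    d=q-[*BC,0]; l=np.c_[d[:,:2]@np.array([np.cos(YB),np.sin(YB)]),d[:,:2]@np.array([-np.sin(YB),np.cos(YB)]),q[:,2]]
    g=l[(l[:,0]>60)&(l[:,0]<210)&(abs(l[:,1]+.7)<14)&(l[:,2]>60)&(l[:,2]<150)]
    for z in range(60,130,5):
        m=g[abs(g[:,2]-z-2.5)<2.5]
        if len(m): print(z,len(m),'bx',m[:,0].min().round(1),m[:,0].max().round(1),'by',m[:,1].min().round(1),m[:,1].max().round(1))
E
python3 - <<'E'
from h import *
T,s,c,W,q=held('',0,'w12.png'); lever(q); print('side'); c=camera('side'); lever(pts(c).reshape(-1,3)); print('top'); c=camera('top'); lever(pts(c).reshape(-1,3))
c=camera('wrist'); 
for r in tip_of('lever_grip','wrist')[:2]: print(r['confidence'],(W@[*r['at'],1])[:3])
E
```

```text
[ 557.4 -246.4  243.2] [-3.141 -0.     1.556] 47.85 gap 28.4 [ 0.   0.1 -0.3]
105 6 bx 95.4 95.6 by -7.5 5.7
110 80 bx 95.6 115.0 by -9.2 8.0
115 480 bx 96.9 114.3 by -9.0 8.0
120 49 bx 102.3 109.4 by -8.0 7.8
side
60 8 bx 74.4 110.6 by -12.1 7.2
65 7 bx 99.6 109.6 by -11.3 3.4
70 10 bx 101.4 110.7 by -8.8 5.7
75 11 bx 98.3 113.2 by -7.4 3.0
80 8 bx 99.3 109.5 by -8.4 8.1
85 7 bx 100.4 109.5 by -8.4 0.3
90 9 bx 99.2 109.5 by -7.7 3.5
95 10 bx 97.1 111.9 by -9.0 5.9
100 4 bx 98.9 108.0 by -8.7 -1.3
105 9 bx 95.2 110.2 by -9.8 6.2
110 20 bx 93.0 117.2 by -11.5 8.1
115 15 bx 92.8 110.7 by -10.9 7.2
120 12 bx 93.9 107.7 by -10.9 7.4
top
60 5 bx 101.2 112.9 by -11.0 2.8
65 2 bx 102.1 102.9 by -7.0 1.7
70 6 bx 101.5 108.9 by -7.9 3.9
75 1 bx 102.7 102.7 by -6.5 -6.5
90 1 bx 102.9 102.9 by -8.0 -8.0
100 2 bx 102.7 105.0 by -9.8 -9.7
105 3 bx 106.9 110.9 by -10.2 -9.9
110 9 bx 96.6 114.1 by -8.9 6.6
115 40 bx 96.2 113.7 by -9.6 6.7
120 23 bx 99.5 110.7 by -9.8 5.7
0.6 [ 559.40586845 -145.28422169  108.00761708]
```

View pics/w12.png

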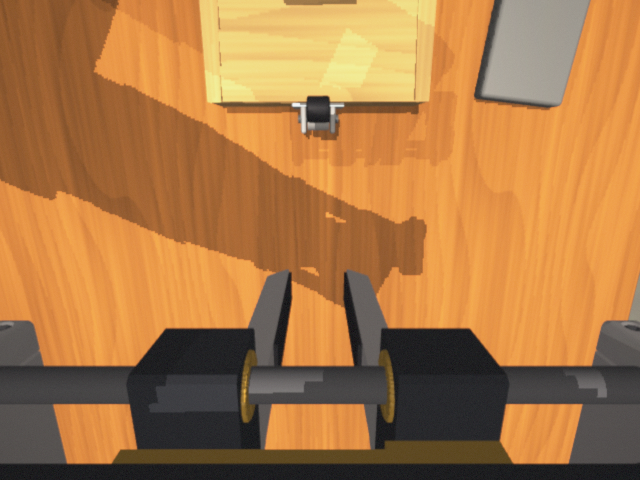

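The barrel is centred at bx≈105, but its stop is at 99.3, so the lever is about 0.07 rad short and the pinch slipped. I'll push it home with closed fingers from behind.

Emit:
send_rows(plan=[{"travel": [34, 1, 10], "delta_rot": [0, 0, 0], "fingers": 1}, {"travel": [34, 0, 20], "delta_rot": [0, 0, 0], "fingers": 1}, {"travel": [0, 0, 35], "delta_rot": [0, 0, 0], "fingers": 1}, {"travel": [0, 0, 35], "delta_rot": [0, 0, 0], "fingers": 1}, {"travel": [0, 0, 31], "delta_rot": [0, 0, 0], "fingers": 1}, {"travel": [0, 0, 0], "delta_rot": [0, 0, 0], "fingers": 1}, {"travel": [0, 0, 0], "delta_rot": [0, 0, 0], "fingers": 1}])

```text
clock: 48.98
eef_pos: [560.2, -176.3, 114.0]
eef_rot: [3.14, 0.001, 1.56]
wrist_force: [-0.4, -0.7, 1.3]
finger_gap: 1.1
```

Emit:
send_rows(plan=[{"travel": [4, -1.5, 0], "delta_rot": [0, 0, 0], "fingers": 1}, {"travel": [4, 0, 0], "delta_rot": [0, 0, 0], "fingers": 1}, {"travel": [3, 0, 0], "delta_rot": [0, 0, 0], "fingers": 1}, {"travel": [2, 0, 0], "delta_rot": [0, 0, 0], "fingers": 1}, {"travel": [1, 0, 0], "delta_rot": [0, 0, 0], "fingers": 1}, {"travel": [0, 0, 0], "delta_rot": [0, 0, 0], "fingers": 1}])

```text
clock: 49.72
eef_pos: [558.3, -162.4, 112.5]
eef_rot: [3.142, -0.0, 1.559]
wrist_force: [-0.2, -0.6, 0.2]
finger_gap: 0.5
```

Emit:
send_rows(plan=[{"travel": [1, 0, 0], "delta_rot": [0, 0, 0], "fingers": 1}, {"travel": [1, 0, 0], "delta_rot": [0, 0, 0], "fingers": 1}, {"travel": [1, 0, 0], "delta_rot": [0, 0, 0], "fingers": 1}, {"travel": [0, 0, 0], "delta_rot": [0, 0, 0], "fingers": 1}])

```text
clock: 50.22
eef_pos: [558.3, -159.7, 112.6]
eef_rot: [3.141, 0.001, 1.559]
wrist_force: [0.5, -4.7, 0.4]
finger_gap: 0.4
```

Emit:
send_rows(plan=[{"travel": [1, 0, 0], "delta_rot": [0, 0, 0], "fingers": 1}, {"travel": [1, 0, 0], "delta_rot": [0, 0, 0], "fingers": 1}, {"travel": [0, 0, 0], "delta_rot": [0, 0, 0], "fingers": 1}])

```text
clock: 50.6
eef_pos: [558.3, -159.3, 112.7]
eef_rot: [3.141, 0.003, 1.558]
wrist_force: [0.1, -15.4, -0.2]
finger_gap: -0.0
```

Emit:
send_rows(plan=[{"travel": [1, 0, 0], "delta_rot": [0, 0, 0], "fingers": 1}, {"travel": [1, 0, 0], "delta_rot": [0, 0, 0], "fingers": 1}, {"travel": [0, 0, 0], "delta_rot": [0, 0, 0], "fingers": 1}])

```text
clock: 50.98
eef_pos: [558.3, -158.9, 112.7]
eef_rot: [3.141, 0.006, 1.558]
wrist_force: [1.1, -27.0, -4.1]
finger_gap: 0.8
```

```bash
python3 - <<'E'
from h import *
T,s,c,W,q=held('',0); c=camera('side'); lever(pts(c).reshape(-1,3))
E
```

```text
[ 558.3 -158.9  112.7] [3.141 0.006 1.558] 50.98 gap 0.8 [  1.1 -27.   -4.1]
60 10 bx 60.1 107.6 by -9.8 2.3
65 7 bx 99.2 106.7 by -7.6 5.3
70 10 bx 97.5 108.2 by -8.0 -0.0
75 6 bx 95.3 109.6 by -7.0 4.2
80 9 bx 95.2 103.4 by -10.2 1.8
85 5 bx 92.8 101.7 by -8.5 -0.3
90 7 bx 92.7 99.0 by -9.3 5.8
95 9 bx 94.0 108.8 by -10.5 -0.9
100 7 bx 91.7 109.8 by -10.4 -0.8
105 15 bx 89.5 124.2 by -14.6 9.3
110 30 bx 86.1 124.6 by -14.5 5.7
115 30 bx 85.2 125.9 by -14.3 9.8
120 21 bx 86.4 123.9 by -14.0 9.8
125 18 bx 105.5 124.6 by -13.9 6.9
```

Emit:
send_rows(plan=[{"travel": [-4, 0, 0], "delta_rot": [0, 0, 0], "fingers": 1}, {"travel": [-16, 0, 0], "delta_rot": [0, 0, 0], "fingers": 1}, {"travel": [-25, 0, -20], "delta_rot": [0, 0, 0], "fingers": 1}, {"travel": [-25, 0, -40], "delta_rot": [0, 0, 0], "fingers": 1}, {"travel": [-15, 0, -40], "delta_rot": [0, 0, 0], "fingers": 1}, {"travel": [0, 0, -30], "delta_rot": [0, 0, 0], "fingers": 1}, {"travel": [0, 0, 0], "delta_rot": [0, 0, 0], "fingers": 1}])

```text
clock: 51.95
eef_pos: [557.8, -241.1, 244.5]
eef_rot: [3.138, 0.001, 1.559]
wrist_force: [-0.2, -0.7, 0.6]
finger_gap: 0.4
```

```bash
python3 - <<'E'
from h import *
T,s,c,W,q=held('',0); lever(q)
for r in tip_of('lever_grip','wrist')[:1]: print(r['confidence'],(W@[*r['at'],1])[:3])
c=camera('side'); q2=pts(c).reshape(-1,3); print('side'); lever(q2); lidpose(q2,560,-49,44); save(c,'s3.png',3,(180,160,420,300))
c=camera('top'); q3=pts(c).reshape(-1,3); print('top'); lever(q3); lidpose(q3,560,-49,44)
for n,x,y in [('jar',596,467),('mug',759,70)]:
    m=q3[(np.hypot(q3[:,0]-x,q3[:,1]-y)<70)&(q3[:,2]>75)]; print(n,len(m),m[:,:2].mean(0).round(1))
o=dict(np.load('top.npz')); q0=pts(o).reshape(-1,3)
for n,x,y in [('jar',596,467),('mug',759,70)]:
    m=q0[(np.hypot(q0[:,0]-x,q0[:,1]-y)<70)&(q0[:,2]>75)]; print(n,len(m),m[:,:2].mean(0).round(1))
E
```

```text
[ 557.8 -241.1  244.5] [3.138e+00 1.000e-03 1.559e+00] 51.95 gap 0.4 [-0.2 -0.7  0.6]
60 19 bx 106.6 110.1 by -9.9 8.6
65 13 bx 108.6 108.8 by -6.1 4.8
70 11 bx 107.9 108.1 by -6.9 5.6
75 13 bx 107.3 108.2 by -6.9 5.5
80 6 bx 107.5 107.5 by -4.2 1.1
105 1 bx 89.5 89.5 by 7.9 7.9
110 90 bx 89.9 108.2 by -9.4 8.5
115 498 bx 90.2 107.6 by -9.3 8.5
120 18 bx 96.3 102.1 by -7.5 4.5
0.76 [ 558.85123905 -138.37122852  106.94783558]
side
60 11 bx 93.2 105.9 by -12.5 7.5
65 8 bx 97.8 105.2 by -10.9 0.2
70 7 bx 98.0 103.9 by -9.3 5.0
75 10 bx 96.1 106.8 by -9.9 6.4
80 12 bx 93.0 104.9 by -9.5 8.4
85 5 bx 96.9 104.8 by -7.7 7.2
90 6 bx 95.0 100.6 by -9.3 0.2
95 6 bx 92.6 100.1 by -8.1 4.5
100 5 bx 94.7 98.9 by -9.0 5.7
105 13 bx 89.3 109.0 by -10.1 5.2
110 12 bx 87.4 98.1 by -9.8 11.9
115 19 bx 86.4 103.8 by -13.2 4.9
120 9 bx 89.5 101.0 by -5.9 3.9
bar [[558.4, -46.7], [64.8, 15.2], 0.1] plate [[560.8, -49.2], [217.5, 210.9], 89.4]
top
60 5 bx 103.8 110.6 by -10.9 -6.2
65 2 bx 99.8 106.7 by -7.6 -7.5
70 1 bx 104.0 104.0 by -7.8 -7.8
75 1 bx 101.1 101.1 by -8.4 -8.4
80 1 bx 97.4 97.4 by -7.2 -7.2
100 2 bx 96.3 100.6 by -9.8 -9.8
105 2 bx 98.1 102.5 by -10.1 -10.0
110 13 bx 89.8 107.8 by -9.3 6.6
115 47 bx 89.6 107.2 by -9.8 8.4
120 14 bx 93.1 104.1 by -7.8 7.7
bar [[559.9, -47.5], [11.7, 62.4], 90.0] plate [[560.2, -51.9], [212.2, 204.8], 89.3]
jar 526 [594.1 466.7]
mug 371 [750.9  72. ]
jar 527 [594.1 466.6]
mug 374 [750.9  72.2]
```

View pics/s3.png

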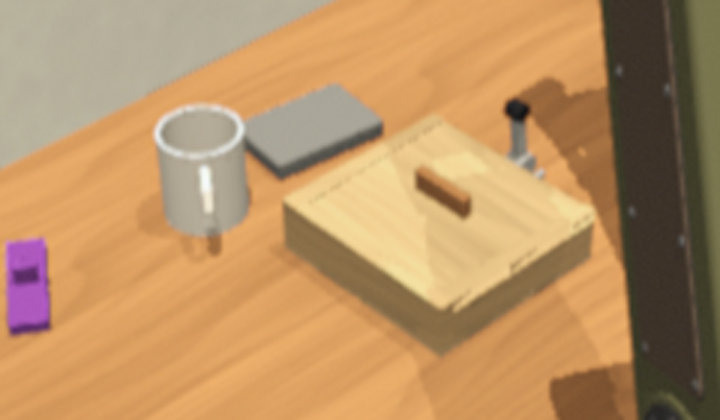

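The barrel is now centred at bx≈99, which is 1.69 rad and at the stop. The lid is home, and the jar and mug haven't moved. Handing in.

```bash
python3 -c "
from cell import manip
print(manip.sign_off())"
```

```text
the job is handed in; nothing more can be done
None
```

The job is handed in: all four blocks on the counter are in the box, the lid is wedged home and the cam lever is up at its stop. It took about 52 s of the 210 s. There was no corner block in this run.

- **Blocks:** long, short, ell and jay each lie flat and handle up, side by side with gaps of about 4 to 5 mm. Before I closed the lid, the plate tops measured about z = 20 mm and the ribs about 40 mm, so none rides on another.
- **Lid:** it stopped moving at about 24 N. Its bar measured within about 1.5 mm of the home position, and its top was 54 mm up, as it should be.
- **Lever:** my first try with pinched fingers slipped and left it about 0.07 rad short. I then pushed the barrel with closed fingers until it met a firm stop at 27 N. The last look put the barrel where 1.69 rad should put it, within about 1 mm.
- **Other things:** the jar and mug measured unmoved, to about 0.2 mm. I only checked the ink pad by eye in the last picture, where it looked in place. I did not touch the look-alikes.

The side camera's readings of the lever and lid bar were coarse and noisier than the others, but they agreed with them.

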